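# Change the angle sample in the V jig and build up the next crush test

### The job

Change the sample in the steel V jig for the next crush test: the long angle section lying in the jig goes back into the long cradle, between its end plates, and the short angle section lying there now goes centred into the jig (the short cradle is free to park it on the way, the long section does not fit in it). Then nest the wide spreader angle into the short section, along its V with the ends level, and stand the loading nose, point down, in the middle of the spreader's V and in line with it.

Things in the scene. Friction and masses are not known exactly. Their poses are not given: they have to be found in the camera images.
- long_sample: Long bare aluminium angle section, legs 34 x 34 mm, 4 mm thick, 150 mm long, about 0.1 kg; lies V up in the test jig at the start. Origin on the outer corner line (lowest line as it lies, V up) at mid length, x along that line, z up; its two outermost edges, to be gripped across, are 48 mm apart and 24 mm above the origin.
- short_sample: Short aluminium angle section of the same profile (34 x 34 x 4 mm) but 100 mm long, about 0.07 kg; lies V up in the long cradle at the start. Origin on the outer corner line (lowest line as it lies, V up) at mid length, x along that line, z up; its two outermost edges, to be gripped across, are 48 mm apart and 24 mm above the origin.
- spreader: Steel angle, wider: legs 40 x 40 x 4 mm, 100 mm long, about 0.14 kg; lies V up on the spreader rest at the start. Origin on the outer corner line (lowest line as it lies, V up) at mid length, x along that line, z up; its two outermost edges, to be gripped across, are 57 mm apart and 28 mm above the origin. Nested in the short sample, its origin is 5.7 mm above the sample's.
- loading_nose: Dark steel block 60 long x 28 wide x 50 mm high, 0.3 kg, bright round ball seat on top (17 mm across, 5 high). Its lowest 7 mm taper at 45 degrees to a 14 mm wide flat, its point, on which it stands on the desk. Origin: middle of that flat, x along the 60 mm, z up. Grip across the 28 mm, upper half. Seated in the spreader, its origin is 12.7 mm above the spreader's.
- test_jig: Dark steel V anvil, 80 mm long and 38 wide, on a bright steel plate 120 x 76 x 10 mm; dark marks at mid length on the plate. Root of the 90 degree V, where a seated section's origin lies, 18 mm above the origin; mouth 32 mm wide at height 34 mm. Sections overhang it. Origin: middle of its underside, x along the V, z up. Fixed.
- long_cradle: Black V cradle on a foot 196 x 56 x 5 mm, with an end plate (top at 33 mm) at each end, 160 mm clear between them. V root, where a seated section's origin lies, 12 mm above the origin; mouth 32 mm wide at height 28 mm; block 38 mm wide. Origin: middle of its underside, x along the V, z up. Fixed.
- short_cradle: Black V cradle like the long one, on a foot 146 mm long, only 110 mm clear between its end plates; empty at the start. V root 12 mm above the origin; mouth 32 mm wide at height 28 mm; block 38 mm wide. Origin: middle of its underside, x along the V, z up. Fixed.
- spreader_rest: Black V block 70 mm long, without end plates, on a foot 96 x 56 x 5 mm. V root 12 mm above the origin; mouth 36 mm wide at height 30 mm; block 42 mm wide. Origin: middle of its underside, x along the V, z up. Fixed.

How it is judged:
By the outcome, as a careful person would: the job done as asked, in the order asked, and still so for the second after the job is handed in, with the robot touching nothing.
It also fails if it takes over 128 s, if anything falls off the work surface, if the arm or the gripper's body presses on something with over 40 N, if the wrist force passes 120 N, or if a joint passes its speed limit or range.

### The arm

A 6-joint arm with a two-finger parallel gripper is mounted at the origin on a cart in front of the work surface, level with it; the furniture and walls round the work are solid. World frame = base frame: x ahead of the robot, y to its left, z up, the work surface at z = 0. Lengths are in mm, angles in rad, forces in N, time in s.
With the tool pointing down it reaches from about 400 to 925 mm from the base axis. Payload 12.5 kg.
Tool frame: the origin (TCP) lies at the very end of the fingers, on their centre line; the grasp point (between the pads) lies 19 mm behind it; x points along the fingers, y is the direction in which the jaws open and shut, and the axes are right-handed (so a half turn about x gives the same grasp; the last joint's range is limited). The gripper opens to 95 mm and grips with 3 to 60 N. Pads are 20 mm wide; open, the fingers measure 119 mm over their backs; the gripper's body (75 mm by 180 mm) begins 59 mm behind the grasp point.
Start: joints at [-1.426, 0.491, 1.559, -0, 1.092, -0.106], TCP at [155.134, -605.459, 214.661] pointing down, gripper open.
Joint ranges: [-3.1, 3.1], [-0.84, 2.19], [0.05, 2.79], [-1.13, 4.28], [0.06, 2.93], [-2.69, 2.69]. Speed limits (rad/s): [2.22, 2.22, 2.79, 3.14, 3.14, 3.14].

### API

Orientations are given as [roll, pitch, yaw] about the fixed x, y, z axes, in that order (R = Rz(yaw) Ry(pitch) Rx(roll)).
In Python, from cell import * gives the robot as it stands.
- The arm moves only by the tool step_arm, never from a script. Its argument "steps" is a list of rows, each a list of 4 numbers: the shift along the tool's x, y, z in units of 50 mm (1.0 is 50 mm), then the turn about the tool's x in units of 8 degrees (1.0 is 8 degrees). A call has 1 to 20 rows; each row shifts and turns the commanded pose from where the row before left it, along the tool's axes as they then stand; what a row does not reach is not made up. A row lasts 1/8 s, in which the tool goes at most 62.5 mm and 10.7 degrees, less where a joint would pass 70% of its speed; a pose out of reach is approached as far as the arm can. A call is refused whole if a number of a shift passes 1 or a number of a turn 1, either way. A call with a gripper value outside its range is refused whole. "jaw" is the closure, from 0 (fully open) to 1 (shut), set as the call begins (left out, the last holds). The fingers move at their own pace and stop on an object; the grip force is fixed at half the most. Time passes only in rows, so rows that do not move let the fingers close. It gives the time, the measured TCP pose, the force and the opening at its end, in the units of the state.
- state(): the state, without advancing time (a new reading comes with each control period).
- read_camera(name): name is "scene" or "top"; returns the picture (480x640x3 uint8, red, green, blue); there is no depth.
- camera_info(name): a dict with "mtx" (3x3 intrinsics, pixels), "eye" and "attitude" of the camera in the world. Camera axes: x right, y down, z forward; pixel columns grow to the right and rows downward; lengths in mm; the calibration is good to about 2 mm. A picture is of the moment at which its call begins. camera_info takes no time and is no camera call.
- job_done(): hands the job in, once; it reports no verdict.
The state is a dict: "t": time; "joints": joint angles; "qvel": joint speeds; "tau": joint torques, N m; "eef_pos": TCP position; "tcp_rot": TCP orientation; "ft_force": force on the tool from outside, world axes, zero at the start; "moment": the same for the moment, N m; "opening": opening from 0.0 (shut) to 1.0 (fully open).
Only numpy, scipy, OpenCV 4.12 (cv2) and the standard library are available. Lean on these libraries where they do the work, as an engineer would, in place of code of your own. Each camera call takes 0.05 s, during which the arm holds its last target.

## Working session

There is one attempt and no reset: what is moved stays moved. The work goes in short steps, Python scripts to look and compute and a tool call to move; the robot and the scene stay as the last step left them, time stands still between calls to the robot, and variables do not carry over. Pictures are saved under pics/ and viewed, and the job is handed in when it is done.

Besides the shell and the picture viewer there is one more tool, called after "Emit:" as a command line: name --pt "numbers of a row" for each row, then --argument value for the rest. step_arm: Moves the arm, as the interface text tells. Its arguments: {"type":"object","properties":{"steps":{"type":"array","items":{"type":"array","items":{"type":"number"}}},"jaw":{"type":"number"}},"required":["steps"]}

```bash
ls; mkdir -p pics
python3 - <<'E'
from cell import *
import cv2
print(state())
for n in("scene","top"):
    print(camera_info(n)); cv2.imwrite(f"pics/{n}0.png",read_camera(n)[:,:,::-1])
E
```

```text
pics
{'t': 0.0, 'joints': array([-1.42556476e+00,  4.91595554e-01,  1.55947326e+00, -1.03234316e-05,
        1.09167917e+00, -1.05610640e-01]), 'qvel': array([ 0.00238011,  0.00122174,  0.00013314,  0.00120286,  0.00113152,
       -0.00097597]), 'tau': array([ 1.15646297e-03, -6.12646222e+01, -2.58181983e+01,  6.93325885e-02,
        4.81255667e-02, -8.56090810e-05]), 'eef_pos': array([ 155.11421302, -605.18780266,  214.03118326]), 'tcp_rot': array([-1.66848255,  1.56964096,  1.72395707]), 'ft_force': array([-0.06795926, -0.22413048,  0.55810898]), 'moment': array([0.02070563, 0.01882141, 0.00196993]), 'opening': 1.0026906310321306}
{'mtx': array([[469.09474884,   0.        , 316.19366088],
       [  0.        , 469.09474884, 241.22396744],
       [  0.        ,   0.        ,   1.        ]]), 'eye': array([161.88450785, 570.35028163, 872.67669275]), 'attitude': array([-2.4740538 ,  0.00920687, -2.60240078])}
{'mtx': array([[500.6572115 ,   0.        , 311.17872734],
       [  0.        , 500.6572115 , 228.34079364],
       [  0.        ,   0.        ,   1.        ]]), 'eye': array([ 393.00579825,    9.81360354, 1140.07937778]), 'attitude': array([-3.04450846,  0.0032404 , -1.55151059])}
```

View pics/scene0.png

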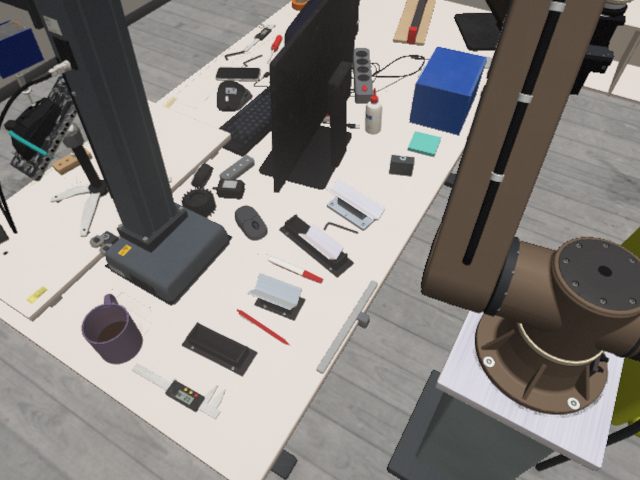

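View pics/top0.png

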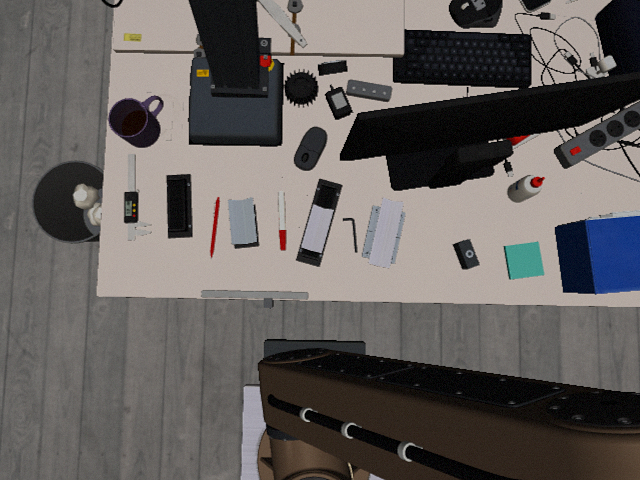

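Run:
```python
import cv2
t=cv2.imread("pics/top0.png");s=cv2.imread("pics/scene0.png")
def crop(im,x,y,w,h,k,n): cv2.imwrite(n,cv2.resize(im[y:y+h,x:x+w],None,fx=k,fy=k,interpolation=cv2.INTER_CUBIC))
crop(t,150,165,130,100,6,"pics/tA.png")
crop(t,285,165,130,110,5,"pics/tB.png")
crop(t,440,220,60,60,8,"pics/tC.png")
crop(s,170,170,220,210,3.5 if 0 else 2.8,"pics/sA.png")
```

```text
(no output)
```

View pics/tA.png

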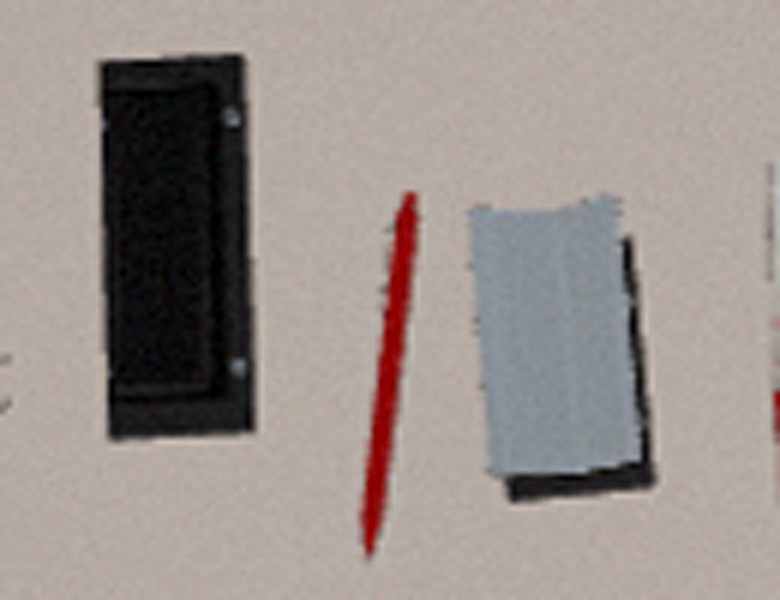

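View pics/tB.png

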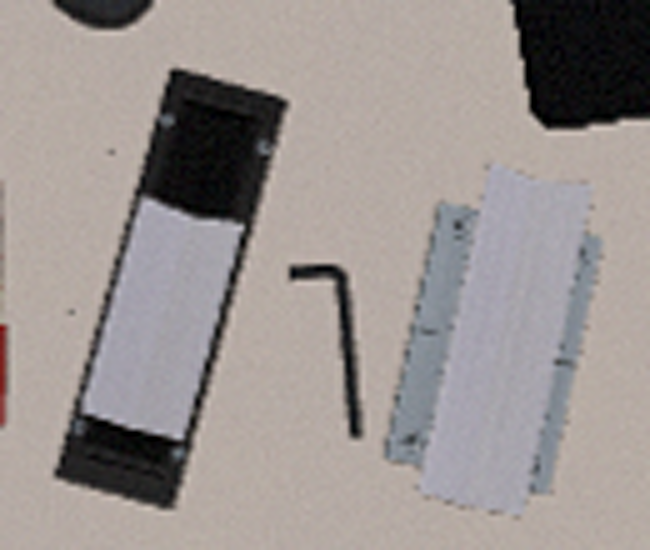

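View pics/tC.png

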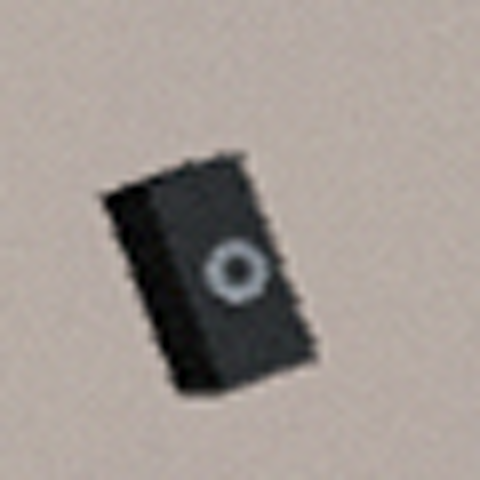

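View pics/sA.png

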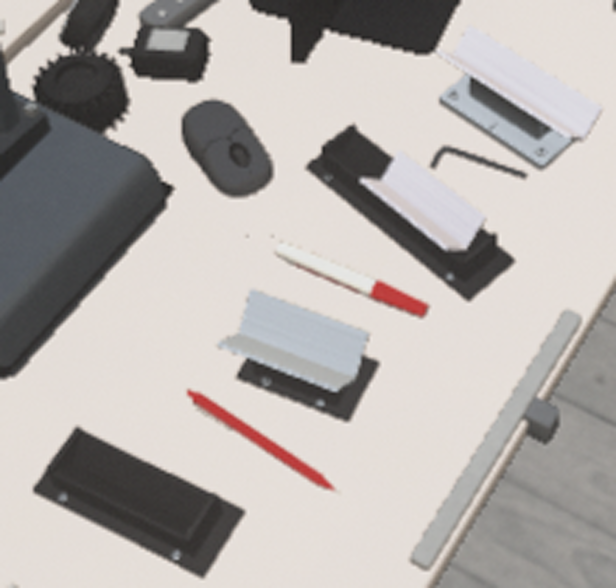

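```bash
cat > h.py <<'E'
from cell import *
import cv2, numpy as np
from scipy.spatial.transform import Rotation as Ro
from scipy.optimize import least_squares
def cam(n):
    c=camera_info(n); return np.array(c["mtx"]),np.array(c["eye"]),Ro.from_euler("xyz",c["attitude"]).as_matrix()
C={n:cam(n) for n in("scene","top")}
def proj(n,P):
    K,e,R=C[n]; q=(np.atleast_2d(P)-e)@R@K.T; return q[:,:2]/q[:,2:]
def ray(n,uv,z):
    K,e,R=C[n]; d=R@np.linalg.inv(K)@np.array([uv[0],uv[1],1.]); return e+d*(z-e[2])/d[2]
def unc(u,v,ox,oy,k): return ((u+.5)/k-.5+ox,(v+.5)/k-.5+oy)
def fit(n,pts,uv,off,k):
    uv=np.array([unc(*p,*off,k) for p in uv]); pts=np.array(pts,float)
    w=np.array([ray(n,p,z)for p,z in zip(uv,pts[:,2])])
    def T(s): c,q=np.cos(s[2]),np.sin(s[2]); return np.c_[s[0]+c*pts[:,0]-q*pts[:,1],s[1]+q*pts[:,0]+c*pts[:,1],pts[:,2]]
    r=least_squares(lambda s:(T(s)-w)[:,:2].ravel(),[*w.mean(0)[:2],0.0])
    return r.x,(w-T(r.x))[:,:2]
def rect(l,w,z): return [(l/2,w/2,z),(l/2,-w/2,z),(-l/2,-w/2,z),(-l/2,w/2,z)] # TL,TR,BR,BL in top img
E
cat > m.py <<'E'
from h import *
np.set_printoptions(precision=1,suppress=True)
A=((150,165),6);B=((285,165),5);Cc=((440,220),8)
for nm,p,uv,o in [
("short_cradle",rect(146,56,5),[(100,62),(243,56),(255,432),(110,438)],A),
("long_cradle",rect(196,56,5),[(173,70),(288,101),(173,508),(57,475)],B),
("short_sample",rect(100,48,36),[(147,197),(243,222),(183,440),(82,414)],B),
("long_sample",rect(150,48,42),[(488,165),(592,184),(522,515),(420,492)],B),
("jig",[rect(120,76,10)[i] for i in(0,1,2,3)]+[(0,38,10),(0,-38,10)],[(440,203),(601,238),(545,493),(387,460),(428,330),(564,362)],B),
("spreader",rect(100,57,40),[(470,208),(613,200),(640,465),(490,475)],A),
("rest",[(-48,-28,5),(-48,28,5),(48,-28,5)],[(655,483),(510,500),(630,237)],A),
("nose",rect(60,28,50),[(148,183),(240,155),(315,358),(215,390)],Cc)]:
    s,r=fit("top",p,uv,*o); print(nm,s[:2],"yaw %.3f"%s[2]); print(r.ravel())
print(ray("top",unc(237,270,440,220,8),55))
s=state();print(Ro.from_euler("xyz",s["tcp_rot"]).as_matrix())
E
python3 m.py
```

```text
short_cradle [550.1 319.1] yaw 0.072
[-0.1 -0.4 -0.8  0.6  0.1  0.4  0.8 -0.5]
long_cradle [518.4  -2.5] yaw -0.257
[-1.5 -0.3 -0.7  0.8  1.3  0.4  1.  -0.9]
short_sample [501.1   1.8] yaw -0.256
[-0.6 -2.1  1.2  1.5  0.5  1.1 -1.1 -0.5]
long_sample [ 494.5 -148.8] yaw -0.199
[-1.5 -0.5  0.4  0.5  0.7  1.2  0.4 -1.2]
jig [ 493.1 -148.2] yaw -0.201
[-0.9 -0.2 -0.4  1.   0.9  2.  -0.8 -1.2 -0.3 -7.2  1.5  5.6]
spreader [514.2 169.2] yaw 0.111
[ 0.7 -1.5 -1.6  2.3 -0.3  0.4  1.2 -1.3]
rest [506.4 167.6] yaw 0.132
[ 0.5  0.4  0.4 -0.4 -0.9  0.1]
nose [ 450.7 -327.2] yaw 0.324
[-0.4 -0.9 -1.1  0.5  0.9 -0.1  0.6  0.5]
[ 450.8 -327.7   55. ]
[[-0.   0.2 -1. ]
 [ 0.  -1.  -0.2]
 [-1.  -0.  -0. ]]
```

```bash
cat > ov.py <<'E'
from h import *
def T(s,p): p=np.array(p,float);c,q=np.cos(s[2]),np.sin(s[2]); return np.c_[s[0]+c*p[:,0]-q*p[:,1],s[1]+q*p[:,0]+c*p[:,1],p[:,2]]
L=[((550.1,319.1,.072),146,56,5),((518.4,-2.5,-.257),196,56,5),((501.1,1.8,-.257),100,48,36),((494.5,-148.8,-.2),150,48,42),((493.1,-148.2,-.2),120,76,10),((514.2,169.2,.12),100,57,40),((506.4,167.6,.12),96,56,5),((450.7,-327.2,.324),60,28,50)]
def ov(n,src,crop,k,out,L=L):
    im=cv2.imread(src);x,y,w,h=crop
    im=cv2.resize(im[y:y+h,x:x+w],None,fx=k,fy=k,interpolation=cv2.INTER_CUBIC)
    for s,l,wd,z in L:
        u=(proj(n,T(s,rect(l,wd,z)))-[x,y]+.5)*k-.5
        cv2.polylines(im,[np.round(u*16).astype(np.int32)],True,(0,200,0),1,cv2.LINE_AA,4)
    cv2.imwrite(out,im)
if __name__=="__main__":
    ov("scene","pics/scene0.png",(175,145,245,235),2.5,"pics/ovs.png")
    ov("scene","pics/scene0.png",(270,145,150,140),4,"pics/ovs2.png")
E
python3 ov.py
```

```text
(no output)
```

View pics/ovs.png

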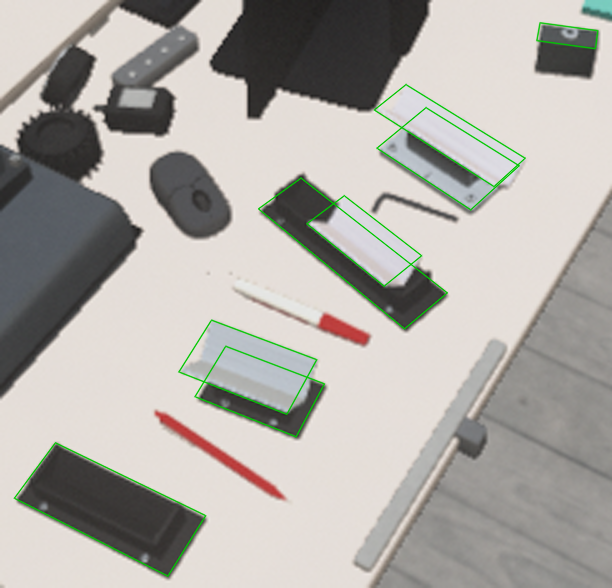

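View pics/ovs2.png

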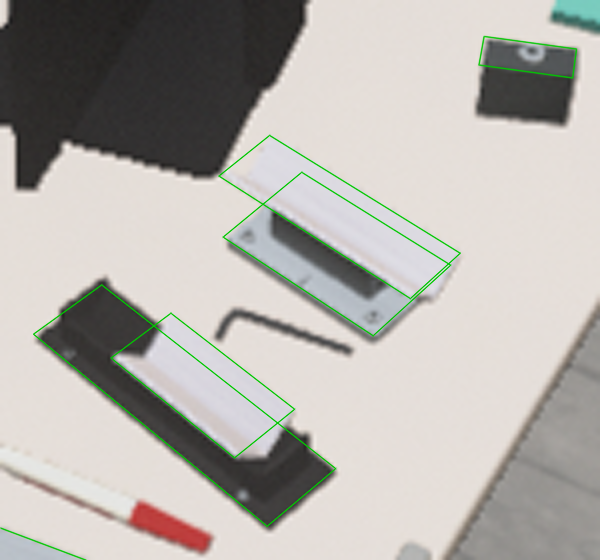

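Run:
```python
from ov import *
ov("scene","pics/scene0.png",(318,172,72,60),9,"pics/o1.png",[L[3],L[4]])
ov("scene","pics/scene0.png",(240,265,72,60),9,"pics/o2.png",[L[5],L[6]])
ov("top","pics/top0.png",(355,190,60,85),7,"pics/o3.png",[L[3],L[4]])
ov("top","pics/top0.png",(220,190,50,65),9,"pics/o4.png",[L[5],L[6]])
a=cv2.imread("pics/o3.png");b=cv2.imread("pics/o4.png")
o=np.zeros((600,a.shape[1]+b.shape[1],3),np.uint8);o[:a.shape[0],:a.shape[1]]=a;o[:b.shape[0],a.shape[1]:]=b;cv2.imwrite("pics/o34.png",o[:600,:])
```

```text
(no output)
```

View pics/o1.png

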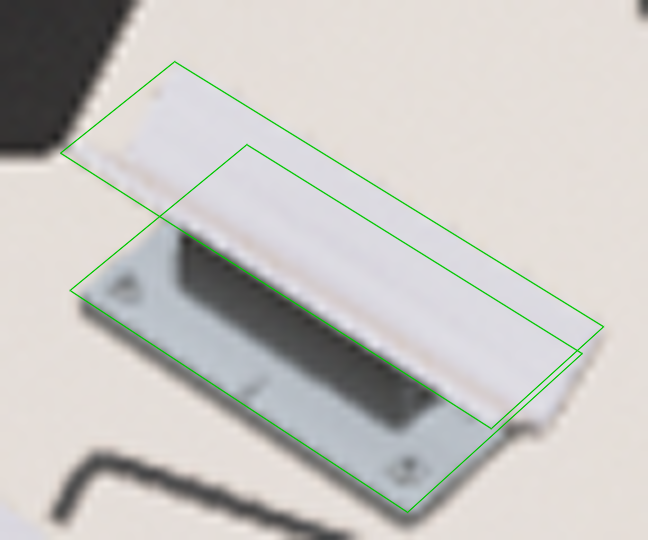

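View pics/o2.png

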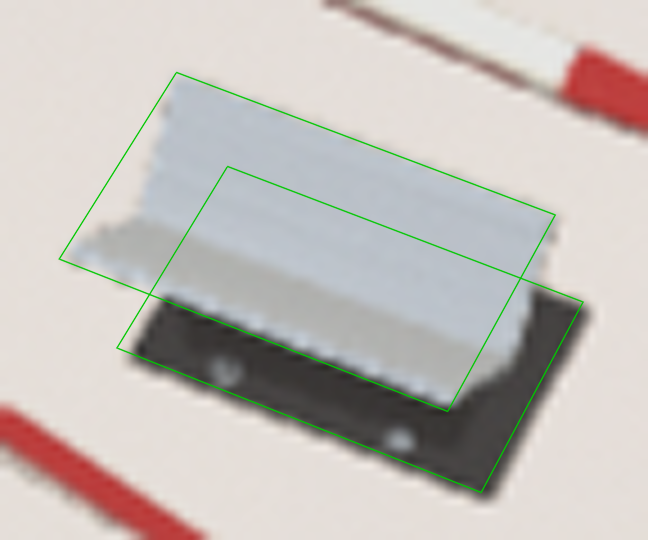

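View pics/o34.png

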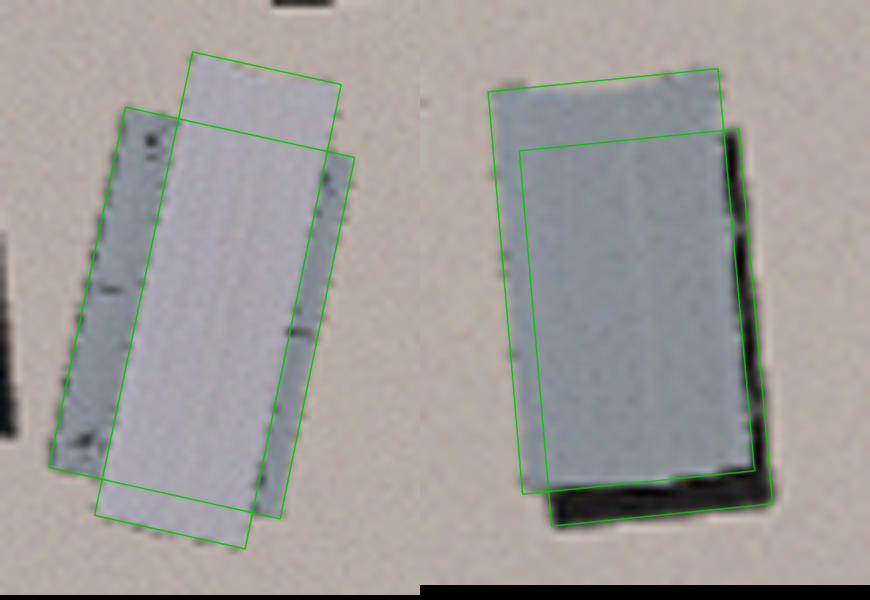

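```bash
cat >> h.py <<'E'
P=dict(sc=(550.1,319.1,.072),lc=(518.4,-2.5,-.257),ss=(501.1,1.8,-.257),ls=(494.5,-148.8,-.2),jig=(493.1,-148.2,-.2),sp=(514.2,169.2,.12),nose=(450.7,-327.2,.324))
def go(x,y,th,z,s=None):
    s=s or state();R=Ro.from_euler("xyz",s["tcp_rot"]).as_matrix();p=np.array(s["eef_pos"])
    t0=np.arctan2(-R[1,2],-R[0,2]); d=R.T@(np.array([x,y,z])-p); tr=-np.degrees(th-t0)
    print("t %.2f pos"%s["t"],p.round(1),"th %.3f"%t0,"open %.3f"%s["opening"],"F",np.round(s["ft_force"],1),"q6 %.2f"%s["joints"][5])
    # turn first (then axes th)
    Rt=np.array([[0,np.sin(th),-np.cos(th)],[0,-np.cos(th),-np.sin(th)],[-1,0,0]])
    print(" turn8 %.2f"%(tr/8)," shift50 before-turn",(d/50).round(3)," after-turn",(Rt.T@(np.array([x,y,z])-p)/50).round(3))
E
python3 - <<'E'
from h import *
go(501.1,1.8,-.257,120)
# triangulate monitor corner
def tri(a,b):
    A=[];v=[]
    for n,uv in(("top",a),("scene",b)):
        K,e,R=C[n];d=R@np.linalg.inv(K)@np.array([*uv,1.]);d/=np.linalg.norm(d);M=np.eye(3)-np.outer(d,d);A.append(M);v.append(M@e)
    return np.linalg.solve(sum(A),sum(v))
print(tri((342,159),(277,188)),ray("top",(390,187),5),ray("top",(190,142),50),ray("top",(282,142),50))
E
```

```text
t 0.10 pos [ 155.1 -605.2  214.1] th 0.251 open 1.001 F [0.2 0.1 0.8] q6 -0.11
 turn8 3.64  shift50 before-turn [  1.893 -10.041  -9.717]  after-turn [  1.882 -13.501  -3.607]
[646.57457734 -47.68477607  86.55391877] [ 602.20891382 -163.41751117    5.        ] [687.09743312 288.90706382  50.        ] [690.86669714  84.03875536  50.        ]
```

Emit:
step_arm --pt "0 0 0 0.91" --pt "0 0 0 0.91" --pt "0 0 0 0.91" --pt "0 0 0 0.91" --pt "0.1 -0.96 -0.26 0" --pt "0.1 -0.96 -0.26 0" --pt "0.1 -0.96 -0.26 0" --pt "0.1 -0.96 -0.26 0" --pt "0.1 -0.96 -0.26 0" --pt "0.1 -0.96 -0.26 0" --pt "0.1 -0.96 -0.26 0" --pt "0.1 -0.96 -0.26 0" --pt "0.1 -0.96 -0.26 0" --pt "0.1 -0.96 -0.26 0" --pt "0.1 -0.96 -0.26 0" --pt "0.1 -0.96 -0.26 0" --pt "0.1 -0.96 -0.26 0" --pt "0.1 -0.96 -0.26 0" --pt "0 0 0 0" --pt "0 0 0 0" --jaw 0

```text
t: 2.6
eef_pos: [501.8, -2.1, 144.4]
tcp_rot: [0.401, 1.57, -2.997]
ft_force: [-0.1, 0.3, 0.3]
opening: 0.999
```

Run:
```python
from h import *
go(501.1,1.8,-.257,120)
cv2.imwrite("pics/a1.png",read_camera("top")[:,:,::-1])
cv2.imwrite("pics/a2.png",read_camera("scene")[:,:,::-1])
```

```text
t 2.60 pos [501.8  -2.1 144.4] th -0.257 open 0.999 F [-0.1  0.3  0.3] q6 1.69
 turn8 0.00  shift50 before-turn [ 0.488 -0.071  0.033]  after-turn [ 0.488 -0.071  0.033]
```

View pics/a2.png

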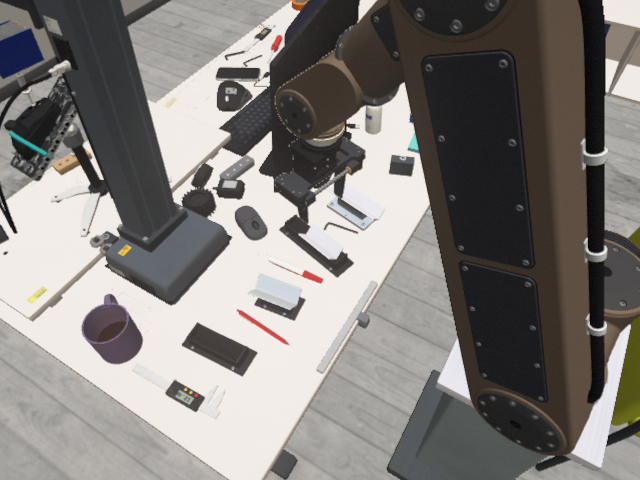

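View pics/a1.png

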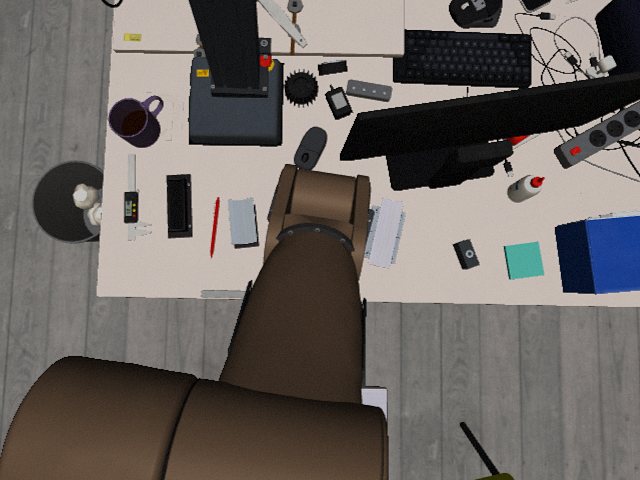

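Emit:
step_arm --pt "0 -0.07 0.03 0" --pt "0.6 0 0 0" --pt "0.6 0 0 0" --pt "0.6 0 0 0" --pt "0.4 0 0 0" --pt "0.33 0 0 0" --pt "0 0 0 0" --pt "0 0 0 0"

```text
t: 3.7
eef_pos: [501.9, 1.5, 18.7]
tcp_rot: [3.123, 1.57, -0.277]
ft_force: [0.5, 1.2, 0.4]
opening: 1.001
```

Run:
```python
from h import *
go(501.1,1.8,-.257,17)
cv2.imwrite("pics/a3.png",cv2.resize(read_camera("scene")[150:290,230:400,::-1],None,fx=4,fy=4,interpolation=cv2.INTER_CUBIC))
```

```text
t 3.70 pos [501.9   1.5  18.7] th -0.258 open 1.001 F [0.5 1.2 0.4] q6 1.70
 turn8 -0.01  shift50 before-turn [ 0.035 -0.001  0.017]  after-turn [ 0.035 -0.001  0.017]
```

View pics/a3.png

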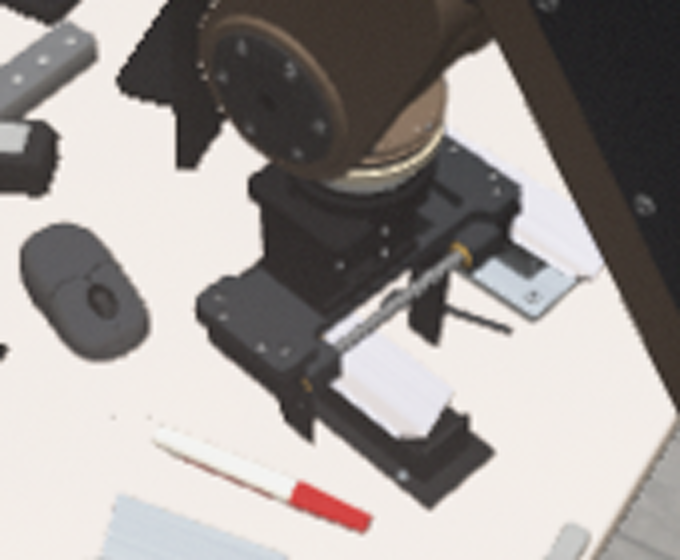

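Emit:
step_arm --pt "0.03 0 0.01 0" --pt "0 0 0 0" --pt "0 0 0 0" --pt "0 0 0 0" --pt "0 0 0 0" --pt "0 0 0 0" --pt "0 0 0 0" --pt "0 0 0 0" --pt "0 0 0 0" --pt "0 0 0 0" --jaw 1

```text
t: 5.0
eef_pos: [501.2, 2.0, 16.6]
tcp_rot: [2.972, 1.571, -0.427]
ft_force: [1.1, 2.9, 1.5]
opening: 0.486
```

Emit:
step_arm --pt "-0.1 0 0 0" --pt "-0.3 0 0 0" --pt "-0.5 0 0 0" --pt "-0.6 0 0 0" --pt "-0.6 0 0 0" --pt "0 0 0 0" --pt "0 0 0 0"

```text
t: 5.88
eef_pos: [500.8, 1.9, 121.5]
tcp_rot: [1.088, 1.571, -2.311]
ft_force: [-0.1, -1.1, -0.6]
opening: 0.484
```

Run:
```python
from h import *
go(550.1,319.1,.072,120)
cv2.imwrite("pics/a4.png",cv2.resize(read_camera("scene")[120:290,230:400,::-1],None,fx=3.5,fy=3.5,interpolation=cv2.INTER_CUBIC))
```

```text
t 5.88 pos [500.8   1.9 121.5] th -0.257 open 0.484 F [-0.1 -1.1 -0.6] q6 1.70
 turn8 -2.36  shift50 before-turn [ 0.03  -6.386  0.663]  after-turn [ 0.031 -6.257 -1.439]
```

View pics/a4.png

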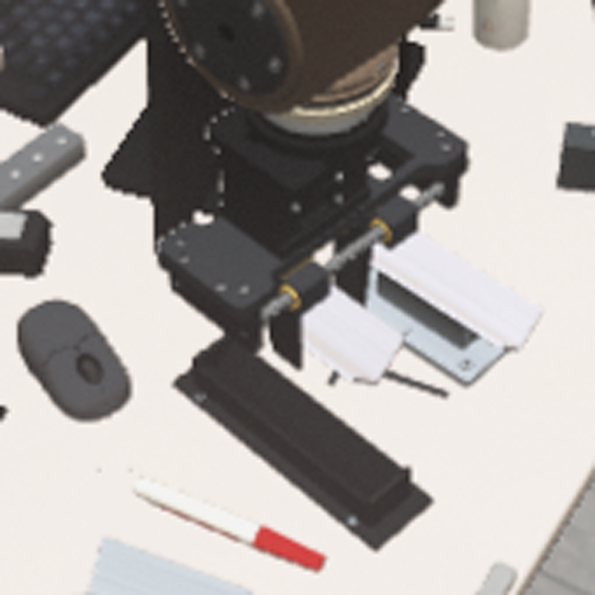

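Emit:
step_arm --pt "0 0 0 -0.59" --pt "0 0 0 -0.59" --pt "0 0 0 -0.59" --pt "0 0 0 -0.59" --pt "0 -0.4 -0.09 0" --pt "0 -0.7 -0.16 0" --pt "0 -0.7 -0.16 0" --pt "0 -0.7 -0.16 0" --pt "0 -0.7 -0.16 0" --pt "0 -0.7 -0.16 0" --pt "0 -0.7 -0.16 0" --pt "0 -0.7 -0.16 0" --pt "0 -0.6 -0.14 0" --pt "0 -0.35 -0.09 0" --pt "0 0 0 0" --pt "0 0 0 0"

```text
t: 7.92
eef_pos: [550.3, 317.9, 121.2]
tcp_rot: [0.567, 1.57, -2.503]
ft_force: [-0.1, -1.1, -0.9]
opening: 0.483
```

Run:
```python
from h import *
go(550.1,319.1,.072,40)
im=read_camera("scene")[:,:,::-1]
cv2.imwrite("pics/a5.png",cv2.resize(im[220:440,100:330],None,fx=3,fy=2.7,interpolation=cv2.INTER_CUBIC))
```

```text
t 7.92 pos [550.3 317.9 121.2] th 0.072 open 0.483 F [-0.1 -1.1 -0.9] q6 1.92
 turn8 -0.00  shift50 before-turn [ 1.624 -0.026  0.   ]  after-turn [ 1.624 -0.025  0.002]
```

View pics/a5.png

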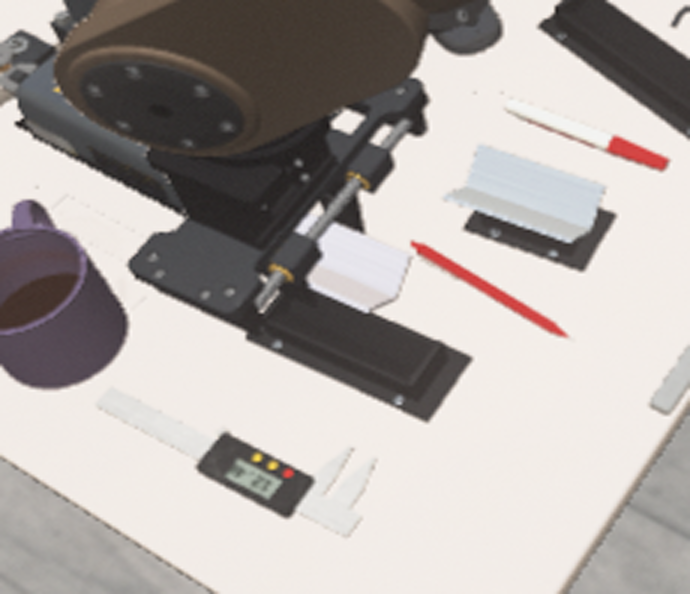

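Emit:
step_arm --pt "0 -0.025 0 0" --pt "0.5 0 0 0" --pt "0.6 0 0 0" --pt "0.4 0 0 0" --pt "0.2 0 0 0" --pt "0.15 0 0 0" --pt "0.1 0 0 0" --pt "0.1 0 0 0" --pt "0 0 0 0" --pt "0 0 0 0"

```text
t: 9.22
eef_pos: [550.5, 320.1, 19.4]
tcp_rot: [-3.008, 1.57, 0.206]
ft_force: [-0.3, 0.1, -0.9]
opening: 0.485
```

Run:
```python
from h import *
go(550.1,319.1,.072,16.6)
im=read_camera("scene")[:,:,::-1]
cv2.imwrite("pics/a6.png",cv2.resize(im[260:440,130:310],None,fx=3.3,fy=3.3,interpolation=cv2.INTER_CUBIC))
```

```text
t 9.22 pos [550.5 320.1  19.4] th 0.072 open 0.485 F [-0.3  0.1 -0.9] q6 1.92
 turn8 0.00  shift50 before-turn [0.056 0.02  0.01 ]  after-turn [0.056 0.02  0.01 ]
```

View pics/a6.png

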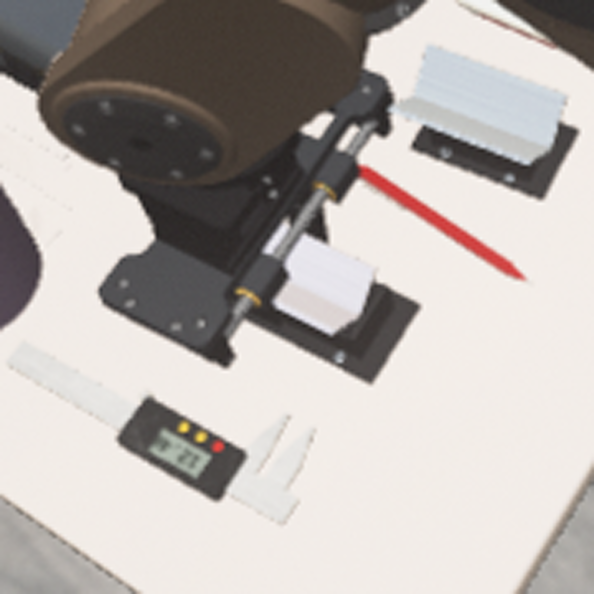

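Emit:
step_arm --pt "0.03 0 0 0" --pt "0.025 0 0 0" --pt "0 0 0 0" --pt "0 0 0 0"

```text
t: 9.78
eef_pos: [550.6, 320.0, 17.0]
tcp_rot: [-3.14, 1.57, 0.073]
ft_force: [-1.7, -1.2, 7.2]
opening: 0.485
```

Emit:
step_arm --pt "0 0 0 0" --pt "0 0 0 0" --pt "0 0 0 0" --pt "0 0 0 0" --pt "0 0 0 0" --pt "0 0 0 0" --jaw 0

```text
t: 10.52
eef_pos: [550.4, 320.1, 16.3]
tcp_rot: [1.331, 1.571, -1.739]
ft_force: [0.2, 0.3, 0.4]
opening: 0.991
```

Emit:
step_arm --pt "-0.3 0 0 0" --pt "-0.6 0 0 0" --pt "-0.7 0 0 0" --pt "-0.6 0 0 0" --pt "-0.4 0 0 0" --pt "0 0 0 0"

```text
t: 11.28
eef_pos: [551.0, 320.3, 148.6]
tcp_rot: [-2.808, 1.567, 0.406]
ft_force: [0.5, -0.3, 0.9]
opening: 1.001
```

Run:
```python
from h import *
go(494.5,-148.8,-.2,146)
```

```text
t 11.28 pos [551.  320.3 148.6] th 0.072 open 1.001 F [ 0.5 -0.3  0.9] q6 1.92
 turn8 1.95  shift50 before-turn [0.035 9.277 1.803]  after-turn [ 0.053  9.42  -0.757]
```

Emit:
step_arm --pt "0 0 0 0.65" --pt "0 0 0 0.65" --pt "0 0 0 0.65" --pt "0 0.6 -0.05 0" --pt "0 0.9 -0.07 0" --pt "0 0.9 -0.07 0" --pt "0 0.9 -0.07 0" --pt "0 0.9 -0.07 0" --pt "0 0.9 -0.07 0" --pt "0 0.9 -0.07 0" --pt "0 0.9 -0.07 0" --pt "0 0.9 -0.07 0" --pt "0 0.9 -0.08 0" --pt "0 0.7 -0.06 0" --pt "0 0 0 0" --pt "0 0 0 0"

```text
t: 13.28
eef_pos: [493.4, -147.5, 145.9]
tcp_rot: [-0.24, 1.57, 2.702]
ft_force: [0.5, -0.1, 0.3]
opening: 1.0
```

Run:
```python
from h import *
go(494.5,-148.8,-.2,23)
for n in("scene","top"): cv2.imwrite(f"pics/b1{n}.png",read_camera(n)[:,:,::-1])
from ov import ov
ov("scene","pics/b1scene.png",(160,300,110,90),7,"pics/b2.png",[(P["sc"],146,56,5),((550.2,320,.072),100,48,36)])
ov("top","pics/b1top.png",(155,160,60,90),6,"pics/b3.png",[(P["sc"],146,56,5),((550.2,319.5,.072),100,48,36)])
```

```text
t 13.28 pos [ 493.4 -147.5  145.9] th -0.200 open 1.000 F [ 0.5 -0.1  0.3] q6 1.35
 turn8 -0.00  shift50 before-turn [ 2.459  0.021 -0.03 ]  after-turn [ 2.459  0.021 -0.027]
```

View pics/b1scene.png

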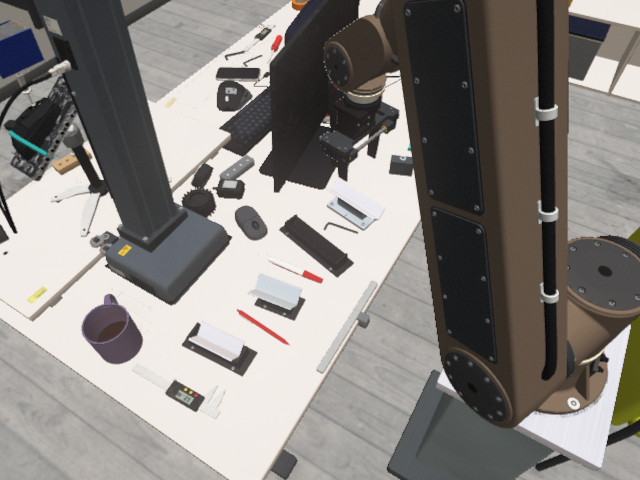

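View pics/b2.png

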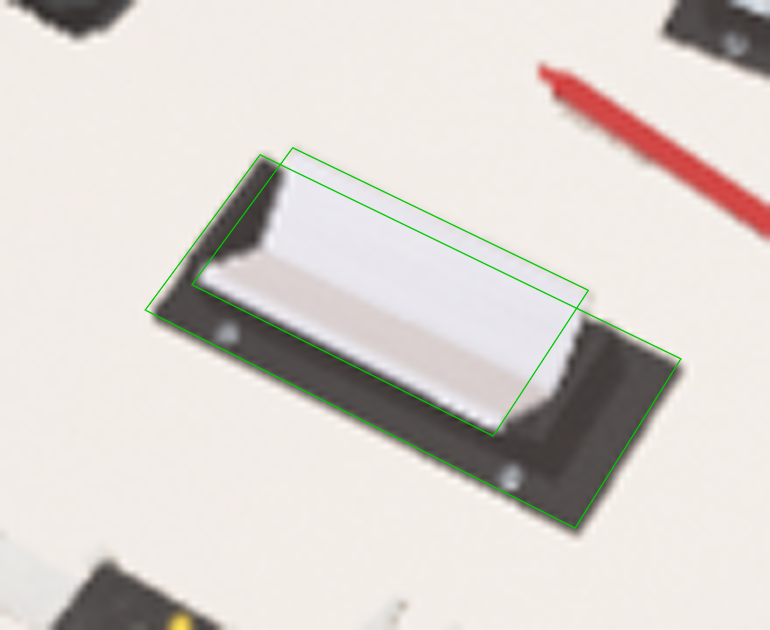

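View pics/b3.png

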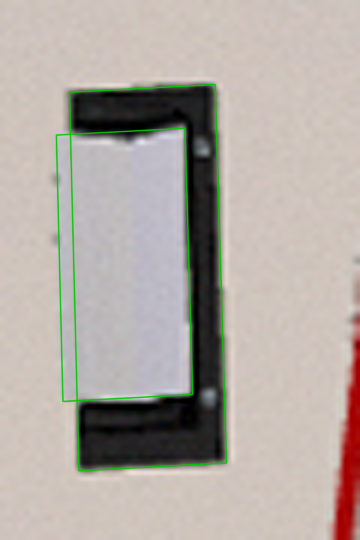

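Emit:
step_arm --pt "0 0.02 -0.03 0" --pt "0.6 0 0 0" --pt "0.6 0 0 0" --pt "0.6 0 0 0" --pt "0.4 0 0 0" --pt "0.27 0 0 0" --pt "0 0 0 0" --pt "0 0 0 0"

```text
t: 14.38
eef_pos: [495.4, -149.3, 23.5]
tcp_rot: [2.861, 1.57, -0.481]
ft_force: [-0.1, -0.6, 0.6]
opening: 0.998
```

Run:
```python
from h import *
go(494.5,-148.8,-.2,22.6)
im=read_camera("scene")[:,:,::-1]
cv2.imwrite("pics/b4.png",cv2.resize(im[120:260,290:430],None,fx=4,fy=4,interpolation=cv2.INTER_CUBIC))
```

```text
t 14.38 pos [ 495.4 -149.3   23.5] th -0.200 open 0.998 F [-0.1 -0.6  0.6] q6 1.35
 turn8 0.00  shift50 before-turn [ 0.018 -0.007  0.019]  after-turn [ 0.018 -0.007  0.019]
```

View pics/b4.png

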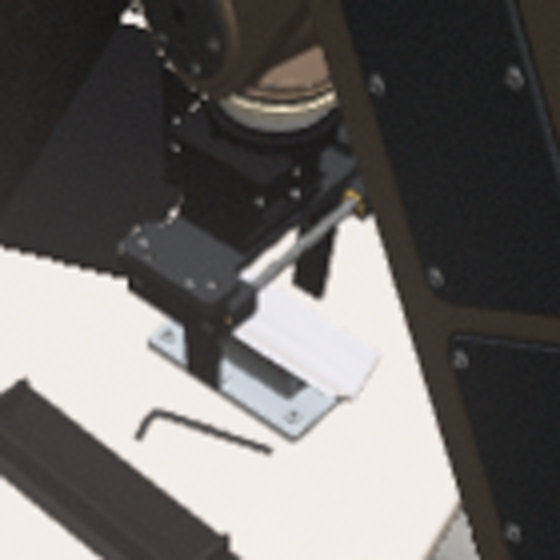

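Emit:
step_arm --pt "0.02 0 0.01 0" --pt "0 0 0 0" --pt "0 0 0 0" --pt "0 0 0 0" --pt "0 0 0 0" --pt "0 0 0 0" --pt "0 0 0 0" --pt "0 0 0 0" --pt "0 0 0 0" --jaw 1

```text
t: 15.55
eef_pos: [494.5, -149.1, 21.9]
tcp_rot: [-2.17, 1.571, 0.771]
ft_force: [1.2, 3.2, 1.2]
opening: 0.484
```

Emit:
step_arm --pt "-0.1 0 0 0" --pt "-0.3 0 0 0" --pt "-0.5 0 0 0" --pt "-0.6 0 0 0" --pt "-0.5 0 0 0" --pt "0 0 0 0" --pt "0 0 0 0"

```text
t: 16.42
eef_pos: [494.2, -149.1, 121.7]
tcp_rot: [0.521, 1.571, -2.821]
ft_force: [0.2, -0.1, -1.2]
opening: 0.484
```

Run:
```python
from h import *
go(*P["lc"],120)
for n in("scene","top"): cv2.imwrite(f"pics/c1{n}.png",read_camera(n)[:,:,::-1])
im=cv2.imread("pics/c1scene.png")
cv2.imwrite("pics/c2.png",cv2.resize(im[100:260,270:430],None,fx=3.6,fy=3.6,interpolation=cv2.INTER_CUBIC))
```

```text
t 16.43 pos [ 494.2 -149.1  121.7] th -0.200 open 0.484 F [ 0.2 -0.1 -1.2] q6 1.35
 turn8 0.41  shift50 before-turn [ 0.033 -2.971  0.108]  after-turn [ 0.033 -2.96   0.277]
```

View pics/c2.png

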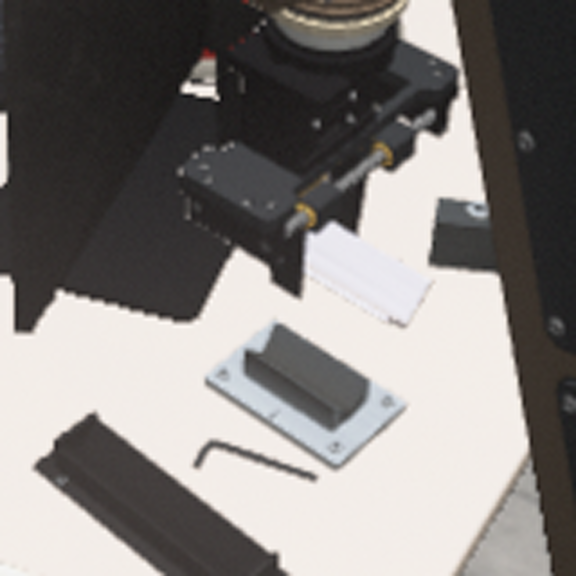

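View pics/c1top.png

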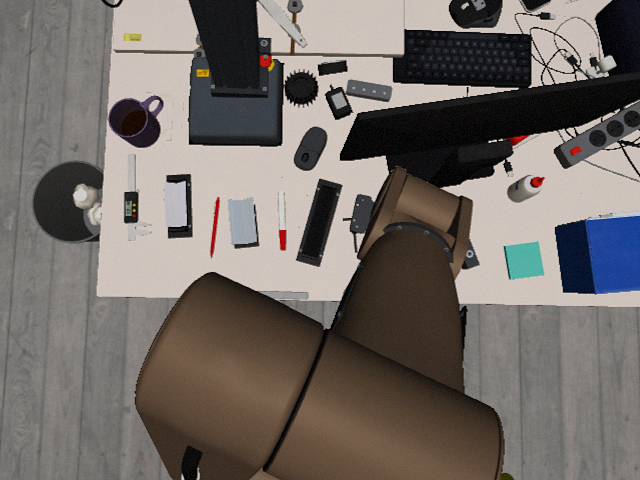

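Emit:
step_arm --pt "0 0 0 0.41" --pt "0 -0.46 0.047 0" --pt "0 -0.7 0.065 0" --pt "0 -0.7 0.065 0" --pt "0 -0.7 0.065 0" --pt "0 -0.4 0.035 0" --pt "0 0 0 0" --pt "0 0 0 0"

```text
t: 17.52
eef_pos: [518.5, -2.9, 121.4]
tcp_rot: [0.324, 1.57, -3.075]
ft_force: [0.1, -0.7, -0.6]
opening: 0.485
```

Run:
```python
from h import *
go(*P["lc"],50)
```

```text
t 17.52 pos [518.5  -2.9 121.4] th -0.257 open 0.485 F [ 0.1 -0.7 -0.6] q6 1.70
 turn8 -0.00  shift50 before-turn [ 1.427 -0.008  0.003]  after-turn [ 1.427 -0.008  0.004]
```

Emit:
step_arm --pt "0.5 0 0 0" --pt "0.6 0 0 0" --pt "0.4 0 0 0" --pt "0.1 0 0 0" --pt "0 0 0 0" --pt "0 0 0 0"

```text
t: 18.27
eef_pos: [519.1, -2.8, 42.6]
tcp_rot: [-3.096, 1.57, -0.213]
ft_force: [0.4, -1.0, -0.5]
opening: 0.484
```

Run:
```python
from h import *
go(*P["lc"],16)
im=read_camera("scene")[:,:,::-1]
cv2.imwrite("pics/c3.png",cv2.resize(im[170:300,250:380],None,fx=4.5,fy=4.5,interpolation=cv2.INTER_CUBIC))
```

```text
t 18.27 pos [519.1  -2.8  42.6] th -0.258 open 0.484 F [ 0.4 -1.  -0.5] q6 1.70
 turn8 -0.01  shift50 before-turn [ 0.532 -0.002  0.016]  after-turn [ 0.532 -0.003  0.016]
```

View pics/c3.png

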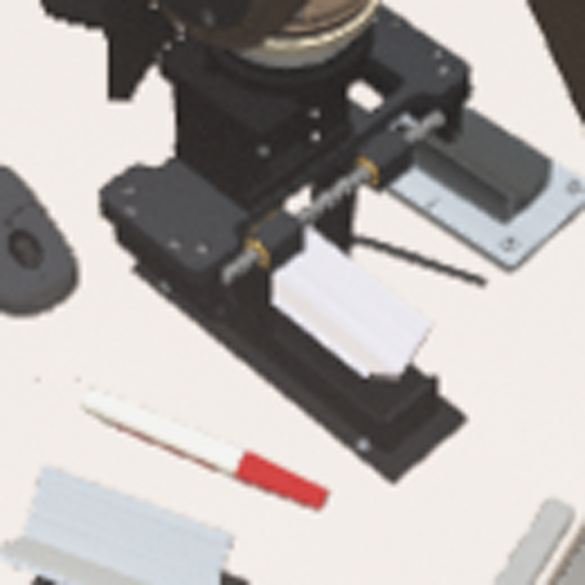

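Emit:
step_arm --pt "0.15 0 0.01 0" --pt "0.15 0 0 0" --pt "0.1 0 0 0" --pt "0.06 0 0 0" --pt "0.04 0 0 0" --pt "0.02 0 0 0" --pt "0 0 0 0" --pt "0 0 0 0"

```text
t: 19.32
eef_pos: [518.4, -2.4, 16.1]
tcp_rot: [2.993, 1.57, -0.406]
ft_force: [-0.6, 0.5, 3.5]
opening: 0.484
```

Run:
```python
from h import *
go(*P["lc"],16)
im=read_camera("scene")[:,:,::-1]
cv2.imwrite("pics/c4.png",cv2.resize(im[170:300,250:380],None,fx=4.5,fy=4.5,interpolation=cv2.INTER_CUBIC))
```

```text
t 19.32 pos [518.4  -2.4  16.1] th -0.257 open 0.484 F [-0.6  0.5  3.5] q6 1.70
 turn8 -0.00  shift50 before-turn [ 0.002  0.001 -0.001]  after-turn [ 0.002  0.001 -0.001]
```

View pics/c4.png

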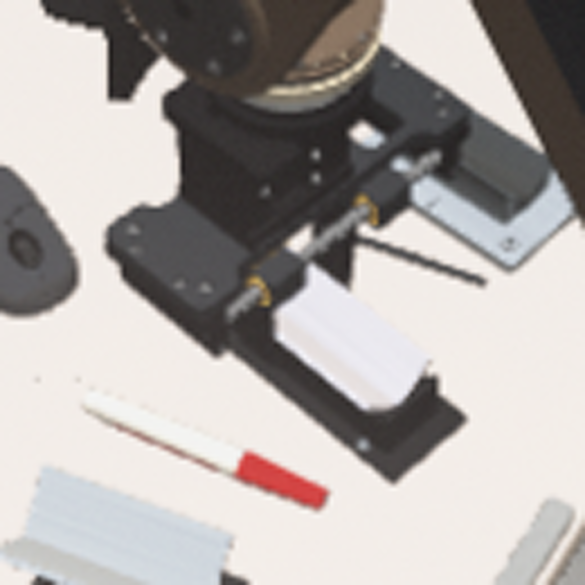

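Seated between the end plates; contact 3.5 N. Release and go for the short section.

Emit:
step_arm --pt "0 0 0 0" --pt "0 0 0 0" --pt "0 0 0 0" --pt "0 0 0 0" --pt "0 0 0 0" --pt "0 0 0 0" --jaw 0

```text
t: 20.12
eef_pos: [518.3, -2.4, 15.8]
tcp_rot: [1.317, 1.571, -2.082]
ft_force: [0.1, -0.6, 0.1]
opening: 0.992
```

Emit:
step_arm --pt "-0.3 0 0 0" --pt "-0.6 0 0 0" --pt "-0.7 0 0 0" --pt "-0.6 0 0 0" --pt "-0.4 0 0 0" --pt "0 0 0 0"

```text
t: 20.88
eef_pos: [518.8, -2.4, 147.8]
tcp_rot: [-3.04, 1.567, -0.156]
ft_force: [0.1, -0.3, -0.3]
opening: 1.001
```

Run:
```python
from h import *
go(550.1,319.8,.072,146)
```

```text
t 20.88 pos [518.8  -2.4 147.8] th -0.257 open 1.001 F [ 0.1 -0.3 -0.3] q6 1.70
 turn8 -2.36  shift50 before-turn [ 0.035 -6.392  1.036]  after-turn [ 0.036 -6.383 -1.087]
```

Emit:
step_arm --pt "0 0 0 -0.59" --pt "0 0 0 -0.59" --pt "0 0 0 -0.59" --pt "0 0 0 -0.59" --pt "0 -0.5 -0.08 0" --pt "0 -0.8 -0.14 0" --pt "0 -0.8 -0.14 0" --pt "0 -0.8 -0.14 0" --pt "0 -0.8 -0.14 0" --pt "0 -0.8 -0.14 0" --pt "0 -0.8 -0.14 0" --pt "0 -0.7 -0.11 0" --pt "0 -0.38 -0.057 0" --pt "0 0 0 0" --pt "0 0 0 0"

```text
t: 22.75
eef_pos: [549.4, 318.6, 145.6]
tcp_rot: [0.696, 1.57, -2.374]
ft_force: [-0.0, -0.8, 0.4]
opening: 1.001
```

Run:
```python
from h import *
from ov import ov
go(550.1,319.8,.072,16.6)
for n in("scene","top"): cv2.imwrite(f"pics/d1{n}.png",read_camera(n)[:,:,::-1])
LL=[(P["lc"],196,56,5),((518.3,-2.4,-.257),150,48,36),(P["jig"],120,76,10),(P["jig"],80,32,34)]
ov("scene","pics/d1scene.png",(270,170,130,110),6,"pics/d2.png",LL)
ov("top","pics/d1top.png",(285,165,130,110),6,"pics/d3.png",LL)
```

```text
t 22.75 pos [549.4 318.6 145.6] th 0.072 open 1.001 F [-0.  -0.8  0.4] q6 1.92
 turn8 -0.00  shift50 before-turn [ 2.58  -0.025 -0.017]  after-turn [ 2.58  -0.023 -0.016]
```

View pics/d2.png

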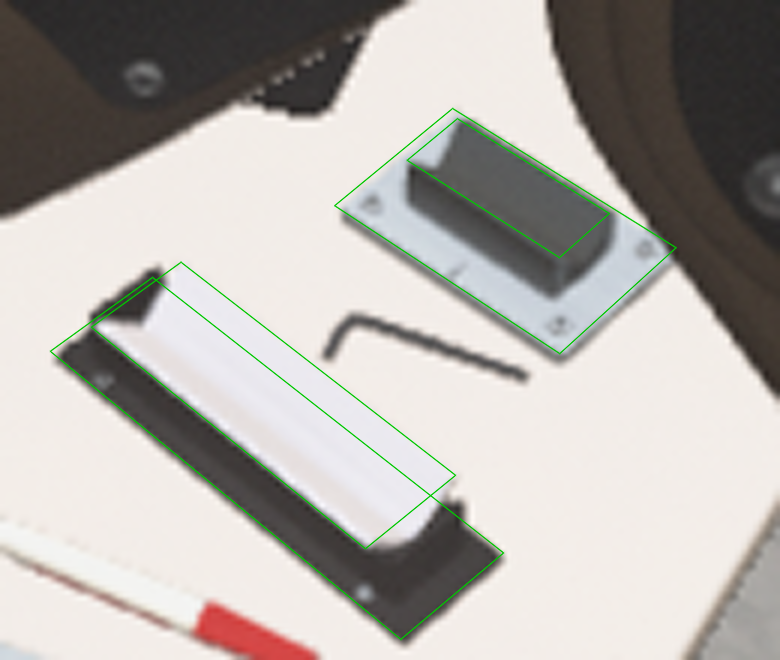

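View pics/d3.png

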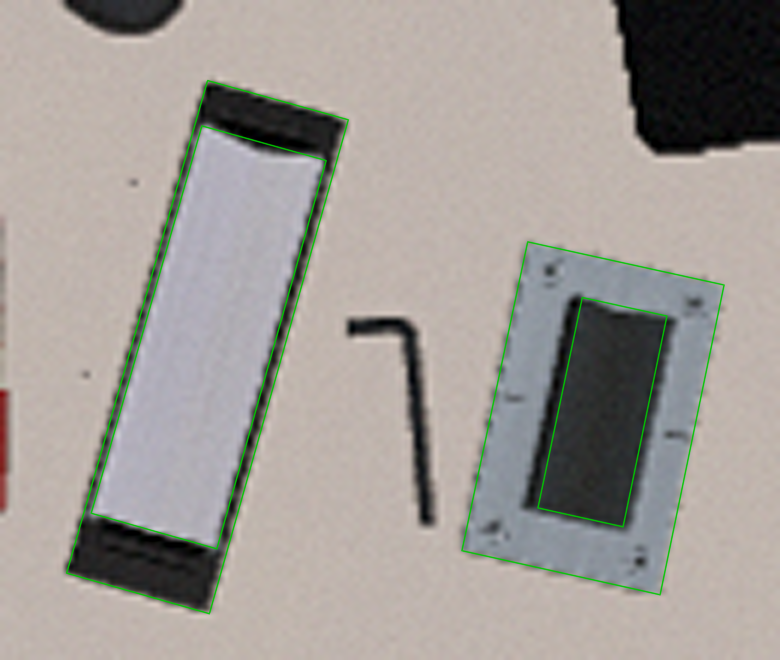

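Emit:
step_arm --pt "0 -0.02 -0.02 0" --pt "0.6 0 0 0" --pt "0.6 0 0 0" --pt "0.6 0 0 0" --pt "0.45 0 0 0" --pt "0.32 0 0 0" --pt "0 0 0 0" --pt "0 0 0 0"

```text
t: 23.85
eef_pos: [550.9, 320.9, 18.2]
tcp_rot: [-2.853, 1.57, 0.36]
ft_force: [-0.6, -0.7, 0.7]
opening: 0.999
```

Run:
```python
from h import *
go(550.1,319.8,.072,16.6)
```

```text
t 23.85 pos [550.9 320.9  18.2] th 0.072 open 0.999 F [-0.6 -0.7  0.7] q6 1.92
 turn8 -0.00  shift50 before-turn [0.031 0.02  0.018]  after-turn [0.031 0.02  0.018]
```

Emit:
step_arm --pt "0.03 0.02 0.02 0" --pt "0 0 0 0" --pt "0 0 0 0" --pt "0 0 0 0" --pt "0 0 0 0" --pt "0 0 0 0" --pt "0 0 0 0" --pt "0 0 0 0" --pt "0 0 0 0" --jaw 1

```text
t: 24.98
eef_pos: [549.6, 319.3, 15.9]
tcp_rot: [1.204, 1.57, -1.866]
ft_force: [-0.0, -6.0, 2.6]
opening: 0.485
```

Emit:
step_arm --pt "-0.1 0 0 0" --pt "-0.3 0 0 0" --pt "-0.6 0 0 0" --pt "-0.7 0 0 0" --pt "-0.6 0 0 0" --pt "0 0 0 0" --pt "0 0 0 0"

```text
t: 25.85
eef_pos: [549.1, 319.6, 130.5]
tcp_rot: [0.324, 1.57, -2.745]
ft_force: [-0.7, -0.5, -1.3]
opening: 0.481
```

Run:
```python
from h import *
go(*P["jig"],130)
```

```text
t 25.85 pos [549.1 319.6 130.5] th 0.072 open 0.481 F [-0.7 -0.5 -1.3] q6 1.92
 turn8 1.95  shift50 before-turn [0.013 9.252 1.792]  after-turn [ 0.011  9.393 -0.761]
```

Emit:
step_arm --pt "0 0 0 0.65" --pt "0 0 0 0.65" --pt "0 0 0 0.65" --pt "0 0.5 -0.04 0" --pt "0 0.9 -0.07 0" --pt "0 0.9 -0.07 0" --pt "0 0.9 -0.07 0" --pt "0 0.9 -0.07 0" --pt "0 0.9 -0.07 0" --pt "0 0.9 -0.07 0" --pt "0 0.9 -0.07 0" --pt "0 0.9 -0.07 0" --pt "0 0.9 -0.07 0" --pt "0 0.5 -0.04 0" --pt "0 0.3 -0.02 0" --pt "0 0 0 0" --pt "0 0 0 0"

```text
t: 27.98
eef_pos: [491.8, -147.4, 130.6]
tcp_rot: [-0.287, 1.57, 2.655]
ft_force: [-0.9, 0.1, -1.5]
opening: 0.483
```

Run:
```python
from h import *
go(*P["jig"],50)
```

```text
t 27.98 pos [ 491.8 -147.4  130.6] th -0.200 open 0.483 F [-0.9  0.1 -1.5] q6 1.35
 turn8 0.00  shift50 before-turn [ 1.613  0.012 -0.03 ]  after-turn [ 1.613  0.011 -0.029]
```

Emit:
step_arm --pt "0.5 0.02 -0.02 0" --pt "0.6 0 0 0" --pt "0.4 0 0 0" --pt "0.2 0 0 0" --pt "0 0 0 0" --pt "0 0 0 0"

```text
t: 28.72
eef_pos: [493.0, -149.3, 46.5]
tcp_rot: [2.859, 1.57, -0.483]
ft_force: [1.1, 0.8, -0.1]
opening: 0.483
```

Run:
```python
from h import *
go(*P["jig"],22)
im=read_camera("scene")[:,:,::-1]
cv2.imwrite("pics/e1.png",cv2.resize(im[130:250,300:420],None,fx=5,fy=5,interpolation=cv2.INTER_CUBIC))
```

```text
t 28.73 pos [ 493.  -149.3   46.5] th -0.200 open 0.483 F [ 1.1  0.8 -0.1] q6 1.35
 turn8 0.00  shift50 before-turn [ 0.491 -0.022  0.003]  after-turn [ 0.491 -0.022  0.002]
```

View pics/e1.png

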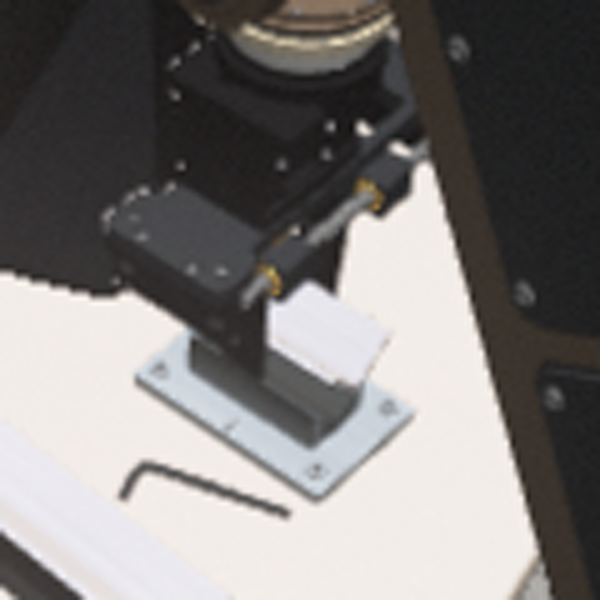

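Emit:
step_arm --pt "0.15 -0.01 0 0" --pt "0.15 0 0 0" --pt "0.1 0 0 0" --pt "0.05 0 0 0" --pt "0.03 0 0 0" --pt "0.02 0 0 0" --pt "0 0 0 0" --pt "0 0 0 0"

```text
t: 29.78
eef_pos: [492.8, -149.0, 21.7]
tcp_rot: [2.775, 1.57, -0.567]
ft_force: [-2.7, -0.6, 10.5]
opening: 0.486
```

Run:
```python
from h import *
go(*P["jig"],22)
im=read_camera("scene")[:,:,::-1]
cv2.imwrite("pics/e2.png",cv2.resize(im[130:250,300:420],None,fx=5,fy=5,interpolation=cv2.INTER_CUBIC))
```

```text
t 29.77 pos [ 492.8 -149.    21.7] th -0.200 open 0.486 F [-2.7 -0.6 10.5] q6 1.35
 turn8 -0.00  shift50 before-turn [-0.007 -0.016 -0.004]  after-turn [-0.007 -0.016 -0.004]
```

View pics/e2.png

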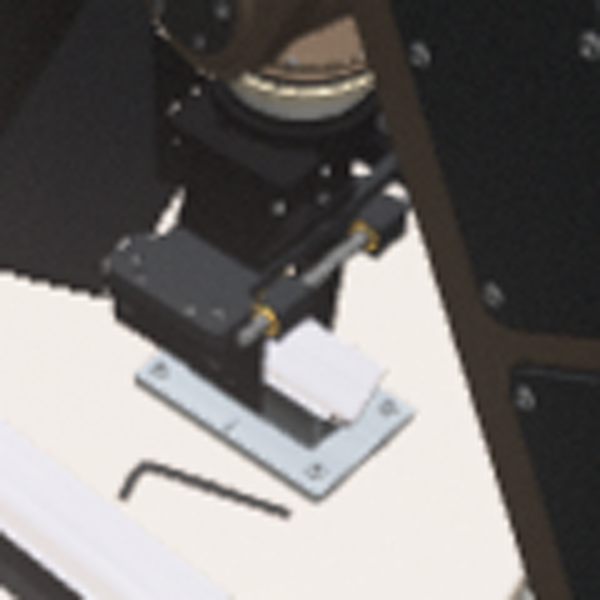

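Seated (10 N contact at z 21.7). Release and rise; next the spreader.

Emit:
step_arm --pt "0 0 0 0" --pt "0 0 0 0" --pt "0 0 0 0" --pt "0 0 0 0" --pt "0 0 0 0" --pt "0 0 0 0" --jaw 0

```text
t: 30.58
eef_pos: [492.7, -148.9, 20.8]
tcp_rot: [1.294, 1.571, -2.048]
ft_force: [0.3, -0.1, 0.7]
opening: 0.993
```

Emit:
step_arm --pt "-0.3 0 0 0" --pt "-0.6 0 0 0" --pt "-0.7 0 0 0" --pt "-0.6 0 0 0" --pt "-0.4 0 0 0" --pt "0 0 0 0"

```text
t: 31.32
eef_pos: [493.2, -149.1, 152.8]
tcp_rot: [2.902, 1.567, -0.439]
ft_force: [0.7, 0.4, 0.1]
opening: 1.002
```

Run:
```python
from h import *
go(*P["sp"],150)
```

```text
t 31.32 pos [ 493.2 -149.1  152.8] th -0.200 open 1.002 F [0.7 0.4 0.1] q6 1.35
 turn8 -2.29  shift50 before-turn [ 0.048 -6.322  0.854]  after-turn [ 0.056 -6.269 -1.179]
```

Emit:
step_arm --pt "0 0 0 -0.57" --pt "0 0 0 -0.57" --pt "0 0 0 -0.57" --pt "0 0 0 -0.58" --pt "0 -0.5 -0.09 0" --pt "0 -0.8 -0.15 0" --pt "0 -0.8 -0.15 0" --pt "0 -0.8 -0.15 0" --pt "0 -0.8 -0.15 0" --pt "0 -0.8 -0.15 0" --pt "0 -0.8 -0.15 0" --pt "0 -0.6 -0.12 0" --pt "0 -0.35 -0.06 0" --pt "0 0 0 0" --pt "0 0 0 0"

```text
t: 33.2
eef_pos: [513.4, 167.5, 150.6]
tcp_rot: [0.553, 1.57, -2.469]
ft_force: [-0.6, -0.3, 0.1]
opening: 0.998
```

Run:
```python
from h import *
from ov import ov
go(*P["sp"],20.5)
for n in("scene","top"): cv2.imwrite(f"pics/f1{n}.png",read_camera(n)[:,:,::-1])
LL=[((493,-148.8,-.2),100,48,42),(P["jig"],120,76,10)]
ov("scene","pics/f1scene.png",(315,165,85,75),8,"pics/f2.png",LL)
ov("top","pics/f1top.png",(345,190,80,85),7,"pics/f3.png",LL)
```

```text
t 33.20 pos [513.4 167.5 150.6] th 0.119 open 0.998 F [-0.6 -0.3  0.1] q6 1.65
 turn8 -0.01  shift50 before-turn [ 2.603 -0.032 -0.021]  after-turn [ 2.603 -0.031 -0.02 ]
```

View pics/f2.png

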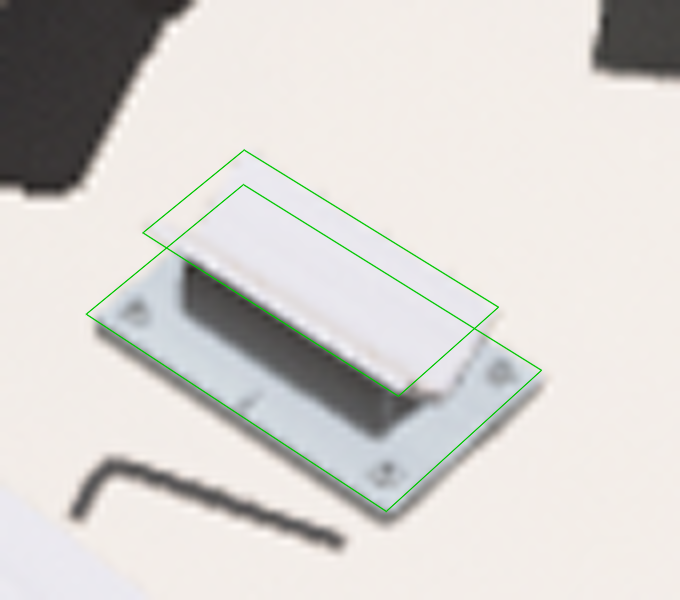

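View pics/f3.png

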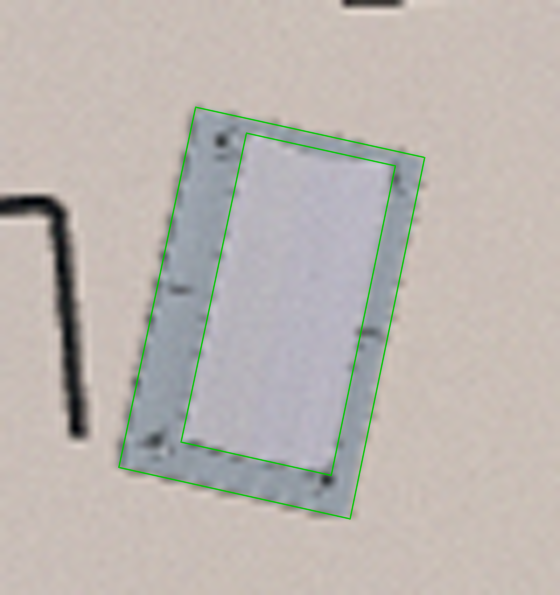

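View pics/f1scene.png

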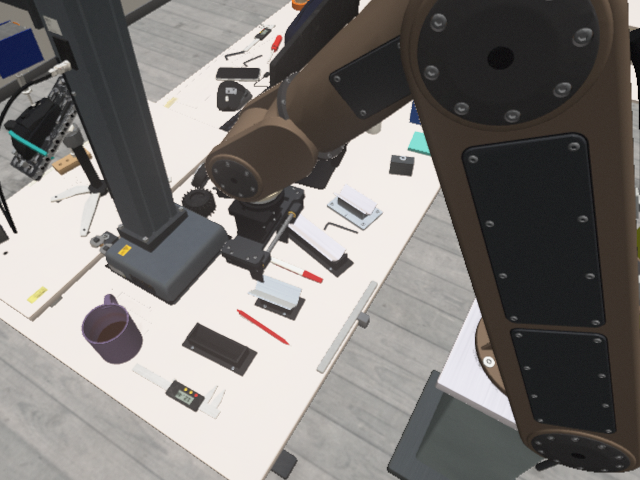

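Emit:
step_arm --pt "0 -0.03 -0.02 0" --pt "0.6 0 0 0" --pt "0.6 0 0 0" --pt "0.6 0 0 0" --pt "0.45 0 0 0" --pt "0.33 0 0 0" --pt "0 0 0 0" --pt "0 0 0 0"

```text
t: 34.3
eef_pos: [514.7, 170.0, 22.5]
tcp_rot: [3.126, 1.57, 0.104]
ft_force: [0.2, 0.4, 0.4]
opening: 1.001
```

Run:
```python
from h import *
go(514.4,169.2,.12,20.5)
im=read_camera("scene")[:,:,::-1]
cv2.imwrite("pics/g1.png",cv2.resize(im[210:340,200:330],None,fx=4.5,fy=4.5,interpolation=cv2.INTER_CUBIC))
```

```text
t 34.30 pos [514.7 170.   22.5] th 0.119 open 1.001 F [0.2 0.4 0.4] q6 1.65
 turn8 -0.00  shift50 before-turn [0.04  0.015 0.009]  after-turn [0.04  0.015 0.009]
```

View pics/g1.png

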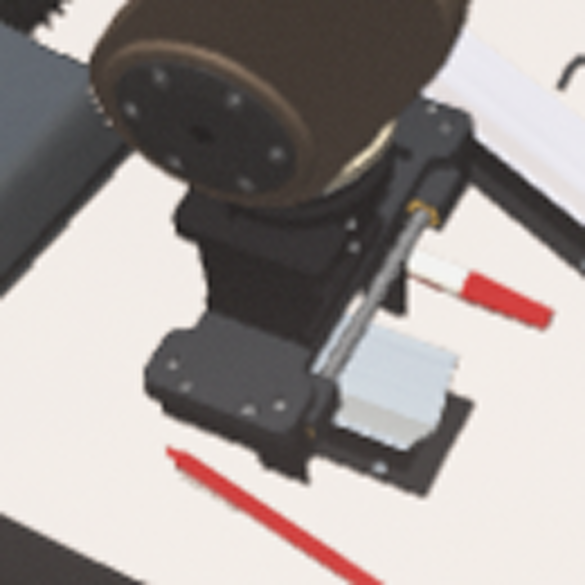

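Emit:
step_arm --pt "0.04 0.015 0.01 0" --pt "0 0 0 0" --pt "0 0 0 0" --pt "0 0 0 0" --pt "0 0 0 0" --pt "0 0 0 0" --pt "0 0 0 0" --pt "0 0 0 0" --pt "0 0 0 0" --jaw 1

```text
t: 35.48
eef_pos: [514.1, 168.7, 20.0]
tcp_rot: [1.85, 1.57, -1.171]
ft_force: [-0.1, -4.8, 3.2]
opening: 0.572
```

Emit:
step_arm --pt "-0.1 0 0 0" --pt "-0.3 0 0 0" --pt "-0.6 0 0 0" --pt "-0.7 0 0 0" --pt "-0.6 0 0 0" --pt "0 0 0 0" --pt "0 0 0 0"

```text
t: 36.35
eef_pos: [513.5, 169.2, 134.6]
tcp_rot: [0.22, 1.57, -2.802]
ft_force: [-0.6, 0.4, -1.5]
opening: 0.575
```

Run:
```python
from h import *
go(493.0,-148.8,-.2,135)
im=read_camera("scene")[:,:,::-1]
cv2.imwrite("pics/g2.png",cv2.resize(im[180:340,180:340],None,fx=3.6,fy=3.6,interpolation=cv2.INTER_CUBIC))
```

```text
t 36.35 pos [513.5 169.2 134.6] th 0.120 open 0.575 F [-0.6  0.4 -1.5] q6 1.65
 turn8 2.29  shift50 before-turn [-6.000e-03  6.265e+00  1.166e+00]  after-turn [-0.007  6.314 -0.861]
```

View pics/g2.png

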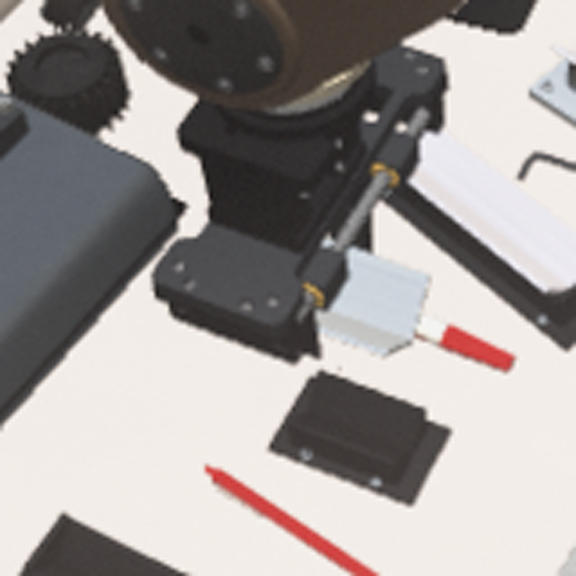

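Emit:
step_arm --pt "0 0 0 0.57" --pt "0 0 0 0.57" --pt "0 0 0 0.57" --pt "0 0 0 0.58" --pt "0 0.5 -0.07 0" --pt "0 0.8 -0.11 0" --pt "0 0.8 -0.11 0" --pt "0 0.8 -0.11 0" --pt "0 0.8 -0.11 0" --pt "0 0.8 -0.11 0" --pt "0 0.8 -0.11 0" --pt "0 0.6 -0.08 0" --pt "0 0.38 -0.05 0" --pt "0 0 0 0" --pt "0 0 0 0"

```text
t: 38.28
eef_pos: [493.5, -146.4, 134.6]
tcp_rot: [-0.28, 1.57, 2.662]
ft_force: [0.3, 0.7, -1.2]
opening: 0.577
```

Run:
```python
from h import *
go(493.0,-149,-.2,55)
```

```text
t 38.27 pos [ 493.5 -146.4  134.6] th -0.200 open 0.577 F [ 0.3  0.7 -1.2] q6 1.35
 turn8 0.00  shift50 before-turn [ 1.591  0.054 -0.003]  after-turn [ 1.591e+00  5.300e-02 -1.000e-03]
```

Emit:
step_arm --pt "0.5 0.045 0 0" --pt "0.6 0 0 0" --pt "0.4 0 0 0" --pt "0.1 0 0 0" --pt "0 0 0 0" --pt "0 0 0 0"

```text
t: 39.02
eef_pos: [493.6, -149.2, 55.7]
tcp_rot: [2.869, 1.569, -0.473]
ft_force: [-1.4, -0.8, -0.9]
opening: 0.577
```

Run:
```python
from h import *
go(493,-149,-.2,31.8)
im=read_camera("scene")[:,:,::-1]
cv2.imwrite("pics/g3.png",cv2.resize(im[130:250,300:420],None,fx=5,fy=5,interpolation=cv2.INTER_CUBIC))
```

```text
t 39.02 pos [ 493.6 -149.2   55.7] th -0.200 open 0.577 F [-1.4 -0.8 -0.9] q6 1.35
 turn8 0.00  shift50 before-turn [ 0.477 -0.002  0.013]  after-turn [ 0.477 -0.002  0.013]
```

View pics/g3.png

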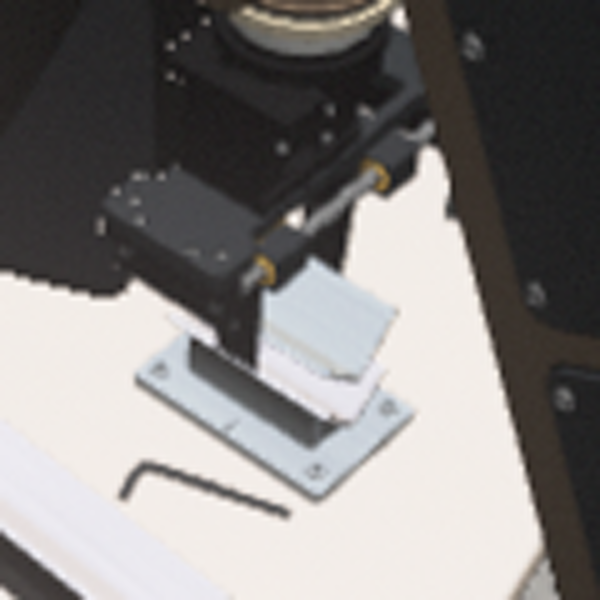

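Emit:
step_arm --pt "0.15 0 0.01 0" --pt "0.15 0 0 0" --pt "0.08 0 0 0" --pt "0.04 0 0 0" --pt "0.03 0 0 0" --pt "0.02 0 0 0" --pt "0 0 0 0" --pt "0 0 0 0"

```text
t: 40.08
eef_pos: [493.0, -149.2, 32.5]
tcp_rot: [2.976, 1.569, -0.366]
ft_force: [-2.4, 3.7, 15.4]
opening: 0.57
```

Run:
```python
from h import *
go(493,-149,-.2,31.8)
im=read_camera("scene")[:,:,::-1]
cv2.imwrite("pics/g4.png",cv2.resize(im[130:250,300:420],None,fx=5,fy=5,interpolation=cv2.INTER_CUBIC))
```

```text
t 40.08 pos [ 493.  -149.2   32.5] th -0.200 open 0.570 F [-2.4  3.7 15.4] q6 1.35
 turn8 -0.00  shift50 before-turn [ 0.015 -0.004 -0.   ]  after-turn [ 0.015 -0.004 -0.   ]
```

View pics/g4.png

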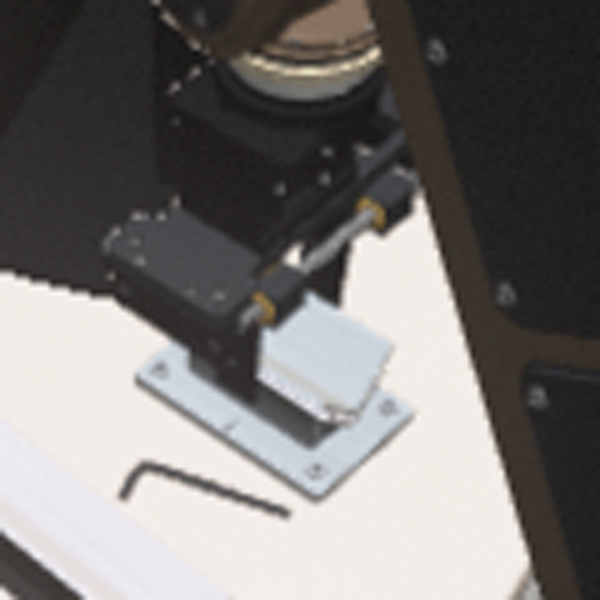

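Emit:
step_arm --pt "0 0 0 0" --pt "0 0 0 0" --pt "0 0 0 0" --pt "0 0 0 0" --pt "0 0 0 0" --pt "0 0 0 0" --jaw 0

```text
t: 40.88
eef_pos: [492.7, -149.2, 31.3]
tcp_rot: [1.255, 1.571, -2.086]
ft_force: [0.1, 0.1, -0.0]
opening: 0.996
```

Emit:
step_arm --pt "-0.3 0 0 0" --pt "-0.6 0 0 0" --pt "-0.7 0 0 0" --pt "-0.6 0 0 0" --pt "-0.2 0 0 0" --pt "0 0 0 0"

```text
t: 41.62
eef_pos: [492.7, -149.2, 151.8]
tcp_rot: [2.84, 1.57, -0.502]
ft_force: [-0.1, -0.1, -0.8]
opening: 1.002
```

Run:
```python
from h import *
go(*P["nose"],150)
```

```text
t 41.62 pos [ 492.7 -149.2  151.8] th -0.200 open 1.002 F [-0.1 -0.1 -0.8] q6 1.35
 turn8 -3.75  shift50 before-turn [0.037 3.656 0.115]  after-turn [0.036 3.107 1.929]
```

Emit:
step_arm --pt "0 0 0 -0.75" --pt "0 0 0 -0.75" --pt "0 0 0 -0.75" --pt "0 0 0 -0.75" --pt "0 0 0 -0.75" --pt "0 0.4 0.25 0" --pt "0 0.7 0.43 0" --pt "0 0.7 0.43 0" --pt "0 0.7 0.43 0" --pt "0 0.4 0.25 0" --pt "0 0.2 0.13 0" --pt "0 0 0 0" --pt "0 0 0 0"

```text
t: 43.25
eef_pos: [451.0, -325.8, 151.1]
tcp_rot: [-1.141, 1.57, 2.324]
ft_force: [0.1, 0.8, 0.6]
opening: 1.003
```

Run:
```python
from h import *
from ov import ov
go(*P["nose"],23)
for n in("scene","top"): cv2.imwrite(f"pics/k1{n}.png",read_camera(n)[:,:,::-1])
LL=[((493,-149,-.2),100,57,51.7),(P["jig"],120,76,10),(P["nose"],60,28,50)]
ov("scene","pics/k1scene.png",(315,145,105,90),7,"pics/k2.png",LL)
ov("top","pics/k1top.png",(345,190,80,85),7,"pics/k3.png",LL)
```

```text
t 43.25 pos [ 451.  -325.8  151.1] th 0.324 open 1.003 F [0.1 0.8 0.6] q6 0.50
 turn8 0.00  shift50 before-turn [2.562 0.027 0.014]  after-turn [2.562 0.025 0.015]
```

View pics/k2.png

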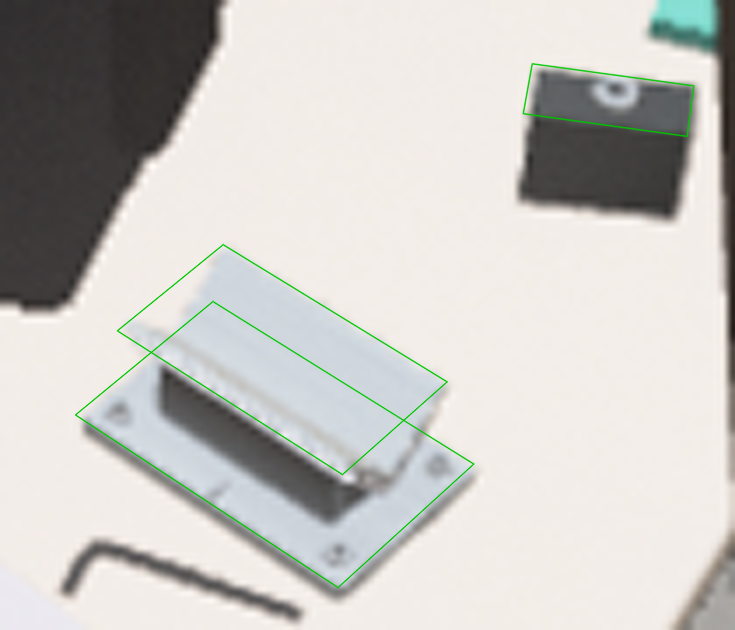

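View pics/k3.png

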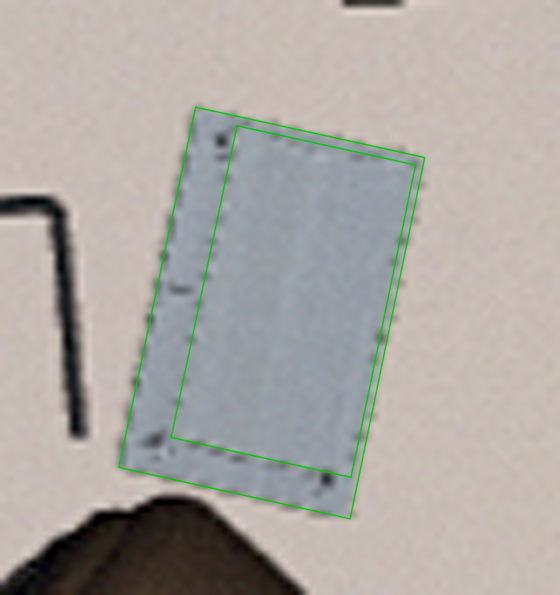

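Emit:
step_arm --pt "0 0.01 0 0" --pt "0.6 0 0 0" --pt "0.6 0 0 0" --pt "0.6 0 0 0" --pt "0.45 0 0 0" --pt "0.31 0 0 0" --pt "0 0 0 0" --pt "0 0 0 0"

```text
t: 44.35
eef_pos: [451.4, -327.4, 24.1]
tcp_rot: [2.016, 1.57, -0.802]
ft_force: [0.3, 0.5, 0.1]
opening: 1.001
```

Run:
```python
from h import *
go(*P["nose"],22)
im=read_camera("scene")[:,:,::-1]
cv2.imwrite("pics/k4.png",cv2.resize(im[90:210,320:440],None,fx=5,fy=5,interpolation=cv2.INTER_CUBIC))
```

```text
t 44.35 pos [ 451.4 -327.4   24.1] th 0.324 open 1.001 F [0.3 0.5 0.1] q6 0.50
 turn8 -0.00  shift50 before-turn [ 0.042 -0.008  0.013]  after-turn [ 0.042 -0.008  0.013]
```

View pics/k4.png

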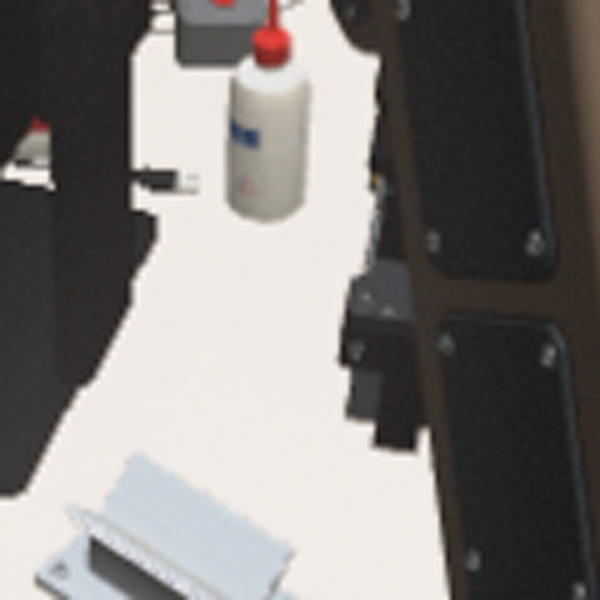

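Occluded, but the pose is consistent. Close.

Emit:
step_arm --pt "0.02 0 0.01 0" --pt "0 0 0 0" --pt "0 0 0 0" --pt "0 0 0 0" --pt "0 0 0 0" --pt "0 0 0 0" --pt "0 0 0 0" --pt "0 0 0 0" --pt "0 0 0 0" --pt "0 0 0 0" --pt "0 0 0 0" --jaw 1

```text
t: 45.78
eef_pos: [450.6, -327.3, 22.4]
tcp_rot: [1.45, 1.571, -1.368]
ft_force: [-0.0, -0.3, 0.5]
opening: 0.292
```

Emit:
step_arm --pt "-0.1 0 0 0" --pt "-0.3 0 0 0" --pt "-0.6 0 0 0" --pt "-0.7 0 0 0" --pt "-0.6 0 0 0" --pt "-0.4 0 0 0" --pt "0 0 0 0" --pt "0 0 0 0"

```text
t: 46.78
eef_pos: [450.3, -327.0, 157.0]
tcp_rot: [-0.978, 1.57, 2.487]
ft_force: [-0.5, 0.8, -3.0]
opening: 0.297
```

Run:
```python
from h import *
go(493,-149,-.2,158)
```

```text
t 46.77 pos [ 450.3 -327.   157. ] th 0.323 open 0.297 F [-0.5  0.8 -3. ] q6 0.50
 turn8 3.75  shift50 before-turn [-0.019 -3.104 -1.942]  after-turn [-0.02  -3.659 -0.13 ]
```

Emit:
step_arm --pt "0 0 0 0.6" --pt "0 0 0 0.7" --pt "0 0 0 0.7" --pt "0 0 0 0.7" --pt "0 0 0 0.7" --pt "0 0 0 0.35" --pt "0 -0.4 -0.01 0" --pt "0 -0.6 -0.02 0" --pt "0 -0.7 -0.03 0" --pt "0 -0.7 -0.03 0" --pt "0 -0.6 -0.02 0" --pt "0 -0.4 -0.01 0" --pt "0 -0.2 -0.01 0" --pt "0 0 0 0" --pt "0 0 0 0"

```text
t: 48.65
eef_pos: [492.6, -152.6, 157.2]
tcp_rot: [0.616, 1.571, -2.725]
ft_force: [0.6, -0.3, -3.1]
opening: 0.295
```

Run:
```python
from h import *
go(493,-149.1,-.2,85)
for n in("scene","top"): cv2.imwrite(f"pics/l1{n}.png",read_camera(n)[:,:,::-1])
im=cv2.imread("pics/l1scene.png")
cv2.imwrite("pics/l2.png",cv2.resize(im[80:240,280:440],None,fx=3.7,fy=3.7,interpolation=cv2.INTER_CUBIC))
```

```text
t 48.65 pos [ 492.6 -152.6  157.2] th -0.200 open 0.295 F [ 0.6 -0.3 -3.1] q6 1.34
 turn8 -0.00  shift50 before-turn [ 1.445 -0.07   0.006]  after-turn [ 1.445 -0.07   0.007]
```

View pics/l2.png

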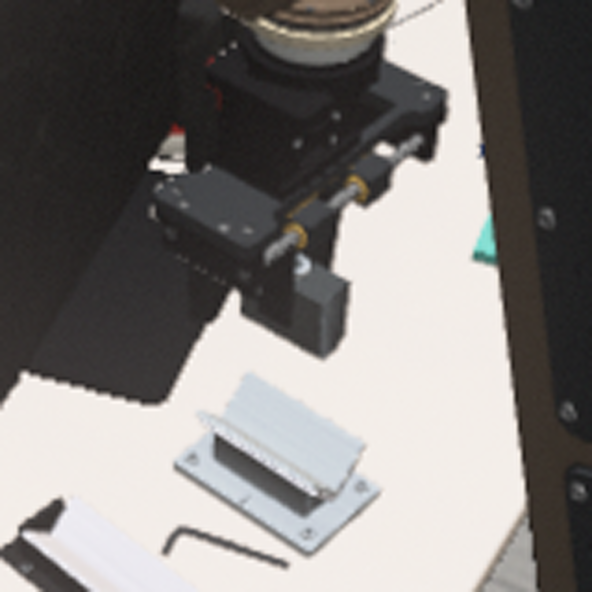

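Emit:
step_arm --pt "0.4 -0.07 0 0" --pt "0.5 0 0 0" --pt "0.35 0 0 0" --pt "0.2 0 0 0" --pt "0 0 0 0" --pt "0 0 0 0"

```text
t: 49.5
eef_pos: [493.7, -149.0, 85.4]
tcp_rot: [2.843, 1.57, -0.499]
ft_force: [-0.8, 0.2, -3.4]
opening: 0.294
```

Run:
```python
from h import *
go(493,-149.1,-.2,58.6)
```

```text
t 49.50 pos [ 493.7 -149.    85.4] th -0.200 open 0.294 F [-0.8  0.2 -3.4] q6 1.35
 turn8 -0.00  shift50 before-turn [0.537 0.004 0.015]  after-turn [0.537 0.004 0.014]
```

Emit:
step_arm --pt "0.15 0 0.01 0" --pt "0.15 0 0 0" --pt "0.1 0 0 0" --pt "0.06 0 0 0" --pt "0.04 0 0 0" --pt "0.02 0 0 0" --pt "0 0 0 0" --pt "0 0 0 0"

```text
t: 50.5
eef_pos: [493.1, -148.9, 59.6]
tcp_rot: [2.696, 1.57, -0.646]
ft_force: [-2.4, -0.9, 7.2]
opening: 0.293
```

Run:
```python
from h import *
go(493,-149.1,-.2,58.6)
im=read_camera("scene")[:,:,::-1]
cv2.imwrite("pics/l3.png",cv2.resize(im[110:230,300:420],None,fx=5,fy=5,interpolation=cv2.INTER_CUBIC))
```

```text
t 50.50 pos [ 493.1 -148.9   59.6] th -0.200 open 0.293 F [-2.4 -0.9  7.2] q6 1.35
 turn8 -0.00  shift50 before-turn [0.021 0.005 0.001]  after-turn [0.021 0.005 0.001]
```

View pics/l3.png

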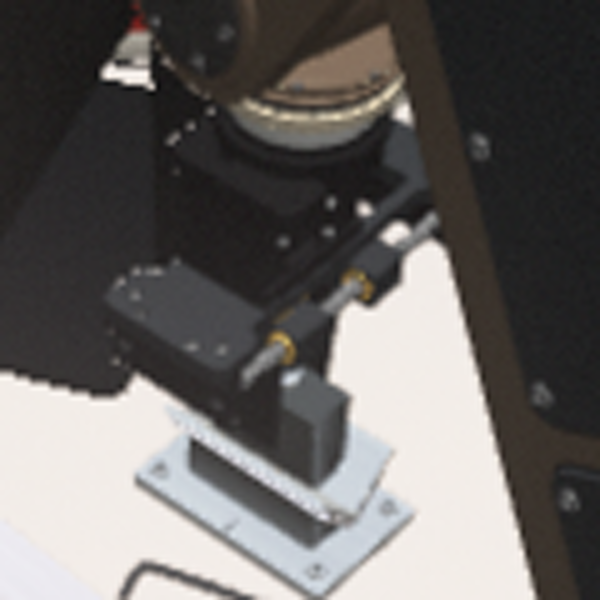

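Emit:
step_arm --pt "0.02 0 0 0" --pt "0 0 0 0" --pt "0 0 0 0"

```text
t: 50.92
eef_pos: [493.1, -148.9, 59.3]
tcp_rot: [2.71, 1.57, -0.631]
ft_force: [-5.1, -0.4, 17.1]
opening: 0.293
```

Emit:
step_arm --pt "-0.02 0 0 0" --pt "0 0 0 0"

```text
t: 51.18
eef_pos: [493.1, -148.8, 59.4]
tcp_rot: [2.655, 1.57, -0.687]
ft_force: [-3.2, -1.2, 7.4]
opening: 0.294
```

Emit:
step_arm --pt "0 0 0 0" --pt "0 0 0 0" --pt "0 0 0 0" --pt "0 0 0 0" --pt "0 0 0 0" --pt "0 0 0 0" --pt "0 0 0 0" --jaw 0

```text
t: 52.05
eef_pos: [493.0, -148.7, 58.9]
tcp_rot: [1.733, 1.571, -1.609]
ft_force: [-0.0, 0.9, -0.5]
opening: 0.965
```

Emit:
step_arm --pt "-0.3 0 0 0" --pt "-0.6 0 0 0" --pt "-0.7 0 0 0" --pt "-0.6 0 0 0" --pt "-0.3 0 0 0" --pt "0 -0.5 0 0" --pt "0 -0.9 0 0" --pt "0 -0.9 0 0" --pt "0 -0.9 0 0" --pt "0 -0.9 0 0" --pt "0 -0.9 0 0" --pt "0 -0.5 0 0" --pt "0 0 0 0" --pt "0 0 0 0"

```text
t: 53.8
eef_pos: [547.3, 120.2, 183.7]
tcp_rot: [0.696, 1.57, -2.646]
ft_force: [0.1, -0.4, 0.1]
opening: 0.997
```

Run:
```python
from h import *
from ov import ov
go(493,-149.1,-.2,58.6)
for n in("scene","top"): cv2.imwrite(f"pics/z1{n}.png",read_camera(n)[:,:,::-1])
LL=[((493,-149,-.2),60,28,86.4),((493,-149,-.2),100,57,51.7),(P["jig"],120,76,10)]
ov("scene","pics/z1scene.png",(315,135,85,95),6.2,"pics/z2.png",LL)
ov("top","pics/z1top.png",(345,190,80,85),7,"pics/z3.png",LL)
print(proj("top",[[493,-149,91.4]]),proj("scene",[[493,-149,91.4]]))
```

```text
t 53.80 pos [547.3 120.2 183.7] th -0.200 open 0.997 F [ 0.1 -0.4  0.1] q6 1.87
 turn8 -0.00  shift50 before-turn [ 2.505  5.494 -0.008]  after-turn [ 2.503e+00  5.495e+00 -5.000e-03]
[[389.23479947 230.78684344]] [[355.58485398 183.60254839]]
```

View pics/z2.png

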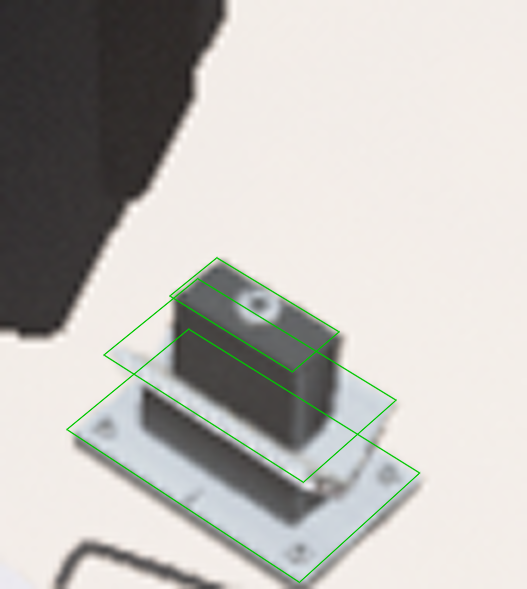

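View pics/z3.png

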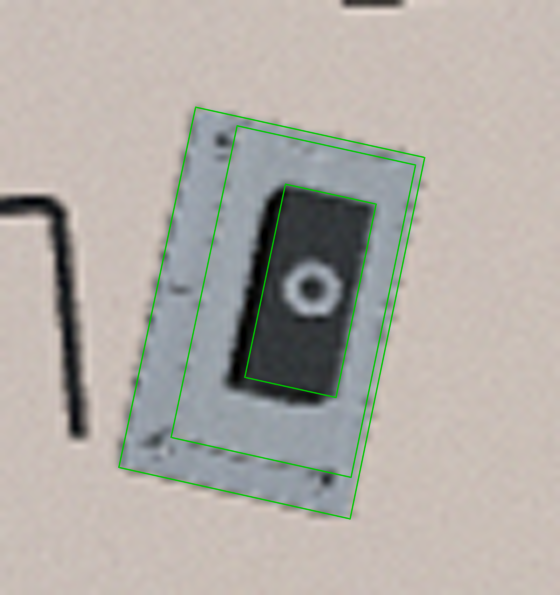

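View pics/z1top.png

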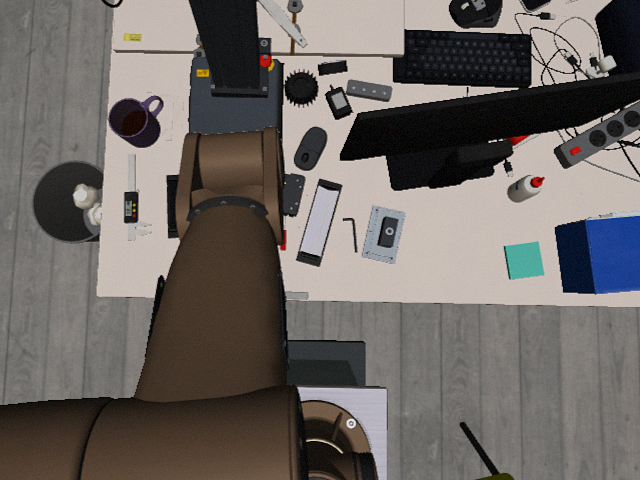

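Run:
```python
from cell import *
print(state()["qvel"].round(3)); print(job_done())
```

```text
[-0.001 -0.001 -0.002  0.001 -0.001  0.003]
the job is handed in; nothing more can be done
None
```

The sample change is done and handed in at about 54 s of the 128 s allowed.

- **Order followed:** I parked the short section in the short cradle and put the long section back in the long cradle between its end plates. The short section then went centred into the jig, the spreader was nested in it, and the nose was stood point down in the spreader's V.
- **Long section:** In both cameras its outline sat on the predicted one, inside the end plates, when checked after release. It was still in the cradle in the last top picture.
- **Jig stack:** In the top view, the outlines of the short section, spreader and nose each matched their predicted place to about 1 mm, in position and direction, when checked after placing.
- **Forces and robot:** The largest wrist force I read was about 17 N, when I pressed the nose into place, and it was under 1 N after release. The arm was clear of everything and standing still at hand-in.

**Small disagreements:**
- The scene camera's outlines sit 1 to 2 mm off the top camera's everywhere, within its stated calibration.
- With the nose pressed down and still gripped, the tool read 0.5 to 1 mm higher than expected. After release both pictures matched the fully seated height, though they would not resolve less than about a millimetre.

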